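# Find the heavy side of a blower rotor and hold it down

### The arm

A 6-joint arm with a two-finger parallel gripper is mounted at the origin on the work surface. World frame = base frame: x ahead of the robot, y to its left, z up, the work surface at z = 0. Lengths are in mm, angles in rad, forces in N, time in s.
With the tool pointing down it reaches from about 375 to 925 mm from the base axis. Payload 5.7 kg.
Tool frame: the origin (TCP) lies at the centre of the arm's flange, where the gripper is bolted on; the fingertips stand robot.tips_ahead ahead of it and the grasp point (between the pads) lies 155 mm ahead of it (robot.tips_ahead is the distance from the TCP to the fingertips, in mm); x points along the fingers, y is the direction in which the jaws open and shut, and the axes are right-handed (so a half turn about x gives the same grasp; the last joint's range is limited). The gripper opens to 85 mm and grips with 20 to 120 N. Pads are 22 mm wide; open, the fingers measure 114 mm over their backs; the gripper's body (76 mm by 85 mm) begins 54 mm behind the grasp point. The pads swing forward as they close: fully open they stand 13 mm farther back than shut.
Start: joints at [1.107, 0.359, 1.51, -0, 1.272, -0.115], TCP at [205.062, 563.857, 404.667] pointing down, gripper open.
Joint ranges: [-2.97, 2.97], [-1.01, 2.36], [0.21, 2.38], [-0.96, 4.11], [0.2, 2.71], [-2.98, 2.98]. Speed limits (rad/s): [2.39, 2.39, 3.14, 3.14, 3.14, 3.14].

### API

Orientations are given as [roll, pitch, yaw] about the fixed x, y, z axes, in that order (R = Rz(yaw) Ry(pitch) Rx(roll)).
In Python, from plant import robot, camera, get_calibration, finder gives the robot as it stands.
- The arm moves only by the shell command python3 -m pendant 'ROWS'. ROWS is text: rows parted by semicolons, each of 7 numbers parted by spaces: the shift along the tool's x, y, z in units of 50 mm (1.0 is 50 mm), then the turn, a rotation vector about the tool's x, y, z in units of 0.12 rad (1.0 is 0.12 rad), then the gripper's target within -1 to 1 (shut at 1, half-way at 0, fully open at -1). In form: tx ty tz wx wy wz jaw; .... A call has 1 to 8 rows; each row shifts and turns the commanded pose from where the row before left it, along the tool's axes as they then stand; what a row does not reach is not made up. A row lasts 1/12 s, in which the tool goes at most 41.7 mm and 7.16 degrees, less where a joint would pass 70% of its speed; a pose out of reach is approached as far as the arm can. A call with a number of a shift or a turn outside -1 to 1 is refused whole. A call with a gripper value outside its range is refused whole. The fingers move at their own pace and stop on an object; the grip force is fixed at half the most. Time passes only in rows, so rows that do not move let the fingers close. It gives the time, the measured TCP pose, the force and the opening at its end, in the units of the state.
- robot.observe(): the state, without advancing time (a new reading comes with each control period).
- camera(name): name is "scene" or "top" or "wrist"; returns the picture (480x640x3 uint8, red, green, blue); there is no depth.
- get_calibration(name): a dict with "mtx" (3x3 intrinsics, pixels), "k1" (the pictures are not rectified: a ray, as slopes to the right and down, at radius r is drawn at 1 + k1 r^2 times it, then the intrinsics apply), "view" (4x4, takes a point from world to camera coordinates); the wrist camera has in their place "hand_eye" (4x4, takes a point from camera to tool coordinates, whose origin is the TCP and whose axes are the tool frame's). Camera axes: x right, y down, z forward; pixel columns grow to the right and rows downward; lengths in mm; the calibration is good to about 2 mm. A picture is of the moment at which its call begins: read the wrist's pose just before it. get_calibration takes no time and is no camera call.
- robot.hand_in(): hands the job in, once; it reports no verdict.
Trained networks look in the newest picture that a camera, given by its name, has taken for a name from the list of things; names that differ only in an ending like _2 or _b are one class to them, and where a whole thing is asked for, a point or a joint stands for the part that bears it (a point fixed in the world has none). Each returns a list of dicts, best first, with "score" (0 to 1); they miss things now and then, are a little off and sometimes report something else, mostly with a low value. They report only what shows in the picture. A call takes as long as a camera call.
- finder.look_for(name, camera): "position" ([x, y, z] in mm, in the coordinates of the camera as it stood for that picture, good to about 4 mm: the middle of the surface that is visible of it).
- finder.trace(name, camera): "pixels" (480x640 bool, what is visible of it).
The state is a dict: "clock": time; "qpos": joint angles; "joint_vel": joint speeds; "joint_torque": joint torques, N m; "eef_pos": TCP position; "tool_rot": TCP orientation; "force": force on the tool from outside, world axes, zero at the start; "moment": the same for the moment, N m; "gripper_width": finger opening in mm.
Only numpy, scipy, OpenCV 4.12 (cv2) and the standard library are available. Lean on these libraries where they do the work, as an engineer would, in place of code of your own. Each camera call takes 0.05 s, during which the arm holds its last target.

### The job

Wake the balancing jig by pressing the three keys of its keypad one at a time: the smallest, then the middle-sized, then the largest, each fully down. Then grip the rotor on the slanted jig by its bar handle, turn it to and fro to feel which side is heavy (nothing shows it, and the stiff bearing holds it at any angle), and bring the heavy side to the lowest point of the slanted face. Finish while still gripping the handle and holding the rotor still there, and leave everything else on the bench where it is.

Things in the scene. Friction and masses are not known exactly. Their poses are not given: they have to be found in the camera images.
- spindle: Fixed spindle of the grey balancing jig. z: the rotor's turning axis, slanted 40 degrees from upright, up and out to the robot's side; x: straight up the slope of the face, so -x is towards the lowest point. Origin on the axis, 22 mm below the rotor's underside. After a quick stop the bearing's drag can spring back and reverse: compare small steps both ways; their mean is the weight's pull alone.
- rotor: Blower rotor: aluminium disc 150 mm across, 25 mm thick; origin on the turning axis at its underside, z along the axis, outwards. On its outer face a black bar handle, centred: 60 mm long (along the rotor's x), 18 wide (y), 42 tall. A black dot at the rim marks +x. A hidden weight (about 0.4 kg, 50 mm off the axis) makes one side heavy, in a direction unrelated to handle or dot. Turns endlessly.
- rotor_grip (a point): Grip point on the turning axis inside the handle, 15 mm below its top, 27 mm above the disc's face; axes as the rotor's. The stiff bearing holds the rotor at any angle. Turning it takes 0.15 N m, plus up to 0.11 to 0.14 N m while the heavy side is lifted, less the same while it sinks; most with the weight half way up, none with it lowest or highest. The heavy side never starts near the lowest point.
- keypad: White keypad box fixed on the bench, 85 by 210 mm and 30 mm tall, origin under its centre, its long side along its y. On top stand the three round white keys in a row, 62 mm apart, their order differing from time to time, each in a black collar 12 mm tall and 8 mm wider all round than the key.
- key_small_top (a point): Centre of the top of the smallest key, 16 mm across; key tops stand 10 mm above their collars and 52 mm above the bench when up.
- key_middle_top (a point): Centre of the top of the middle-sized key, 25 mm across.
- key_large_top (a point): Centre of the top of the largest key, 36 mm across.
- key_small (a joint): Travel of the smallest key in m: 0 up, 0.006 fully down; springs back. Fully down takes 4.5 N, first movement about 1.4 N.
- key_middle (a joint): Travel of the middle-sized key, likewise.
- key_large (a joint): Travel of the largest key, likewise.
- bearing: Bystander: steel bearing ring, 52 mm across, 12 mm tall; origin under its centre.
- screwdriver: Bystander: screwdriver lying along its x.
- probe: Bystander: white scanner probe lying flat, about 100 mm long, 50 mm wide, 26 mm tall.
- wipes: Bystander: white canister, 76 mm across, 160 mm tall; origin under its centre.
- mug: Bystander: white mug, 80 mm across, 90 mm tall; origin under its centre.
- collar: Bystander: brass collar, 32 mm across, 22 mm tall; origin under its centre.
- wrench: Bystander: wrench lying along its x.

How it is judged (in metres and radians):
On the way, in this order (a step that is already met when the one before it is completed fails the run):
1. the smallest key is pressed fully down, alone (value of joint key_small above 0.0045 m and value of joint each of key_middle, key_large below 0.002 m), for 0.05 s.
2. then the middle-sized key, alone (value of joint key_middle above 0.0045 m and value of joint each of key_small, key_large below 0.002 m), for 0.05 s.
3. then the largest key, alone (value of joint key_large above 0.0045 m and value of joint each of key_small, key_middle below 0.002 m), for 0.05 s.
4. then the rotor is turned by hand (contact force between the fingers and rotor above 1 N and angular speed of rotor above 0.05 rad/s), for 0.1 s.
At the end, for the whole second after the job is handed in: The rotor's heavy side is within 30 degrees of the lowest point of the slanted face, the rotor stands still, the fingers still grip its bar handle (more than 1 N of contact, grasp point within 30 mm of the grip point), and all keys are up again (x of core_c0 in the frame of spindle below -0.0433 m and contact force between the fingers and rotor above 1 N and angular speed of rotor below 0.1 rad/s and distance between the grasp point and rotor_grip below 0.03 m and value of joint each of key_small, key_middle, key_large below 0.002 m); the arm keeps its last pose, push and grip.
It fails at once if two keys are down at once (value of joint each of key_small, key_middle above 0.003 m or value of joint each of key_small, key_large above 0.003 m or value of joint each of key_middle, key_large above 0.003 m).
It fails at once if a bystander is moved by more than 30 mm (distance of any of bearing, screwdriver, probe, wipes, mug, collar, wrench from where it was at the start of the episode above 0.03 m).
It also fails if it takes over 72 s, if anything falls off the work surface, if the arm or the gripper's body presses on something with over 40 N, if the wrist force passes 120 N, or if a joint passes its speed limit or range.

## Working session

There is one attempt and no reset: what is moved stays moved. The work goes in short steps, Python scripts to look and compute and a shell command to move; the robot and the scene stay as the last step left them, time stands still between calls to the robot, and variables do not carry over. Pictures are saved under pics/ and viewed, and the job is handed in when it is done.

```bash
ls; mkdir -p pics
python3 - <<'E'
from plant import robot,camera,get_calibration,finder
import cv2,numpy as np
print(robot.observe(), robot.tips_ahead)
for n in ("scene","top","wrist"):
    im=camera(n); cv2.imwrite(f"pics/{n}0.png",im[:,:,::-1]); print(n,get_calibration(n))
E
```

```text
pics
{'clock': 0.0, 'qpos': array([ 1.10691434e+00,  3.59499609e-01,  1.51145715e+00, -3.76353240e-06,
        1.27247966e+00, -1.15090570e-01]), 'joint_vel': array([ 4.59216334e-04, -4.22563533e-04,  6.75107340e-05, -5.87117349e-04,
       -3.71947219e-04, -6.80919821e-04]), 'joint_torque': array([-1.06391082e-03, -5.27615333e+01, -2.78618449e+01, -5.80699111e-05,
        1.34430587e-02, -2.01733474e-05]), 'eef_pos': array([204.89389263, 563.53908455, 403.84708671]), 'tool_rot': array([-1.68393694,  1.56895256, -2.03272725]), 'force': array([-0.82997218, -0.14243716, -0.12469859]), 'moment': array([-0.05880606,  0.02967186, -0.02987885]), 'gripper_width': 85.02773690909497} 173.4
scene {'mtx': array([[511.33249878,   0.        , 319.67172198],
       [  0.        , 511.33249878, 238.78394774],
       [  0.        ,   0.        ,   1.        ]]), 'k1': -0.06918292389103098, 'view': array([[ 3.59266547e-01,  9.33187976e-01, -9.36747700e-03,
        -2.11402213e+02],
       [ 5.24482609e-01, -2.10201849e-01, -8.25065558e-01,
        -1.92386956e+02],
       [-7.71910319e-01,  2.9150537
[... 532 characters left out ...]
2,  1.08285021e-02, -9.95010540e-01,
         1.14603707e+03],
       [ 0.00000000e+00,  0.00000000e+00,  0.00000000e+00,
         1.00000000e+00]])}
wrist {'mtx': array([[353.76614606,   0.        , 319.57547614],
       [  0.        , 353.76614606, 239.64567224],
       [  0.        ,   0.        ,   1.        ]]), 'k1': 0.015355738609027317, 'hand_eye': array([[-6.10333651e-06, -2.98833031e-01,  9.54305412e-01,
         3.07964150e+01],
       [ 9.99999984e-01,  1.69722493e-04,  5.95428074e-05,
        -5.07777494e-01],
       [-1.79760451e-04,  9.54305397e-01,  2.98833025e-01,
        -7.67711564e+01],
       [ 0.00000000e+00,  0.00000000e+00,  0.00000000e+00,
         1.00000000e+00]])}
```

View pics/scene0.png

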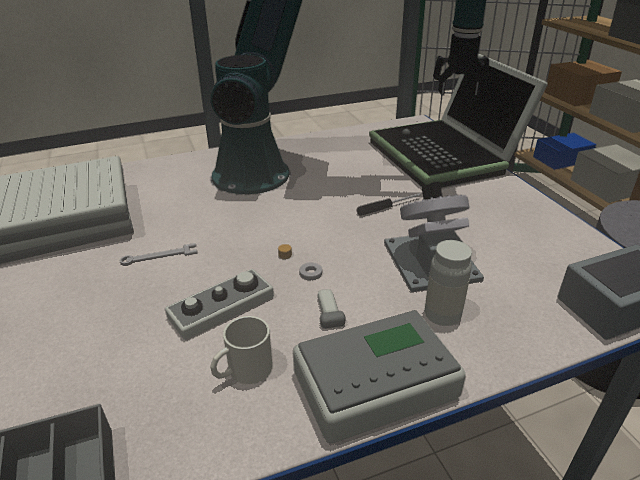

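View pics/top0.png

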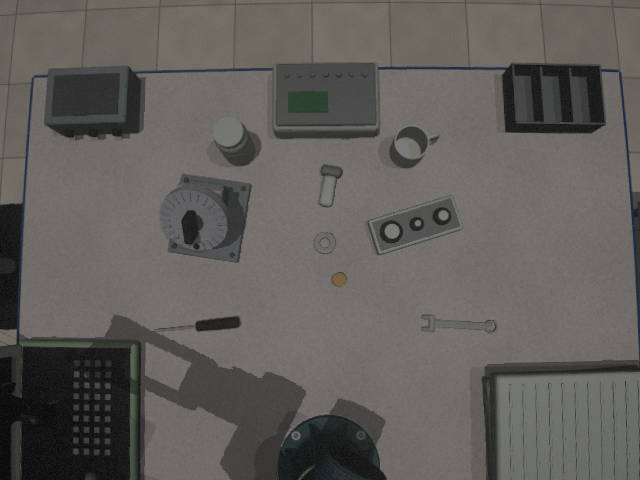

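View pics/wrist0.png

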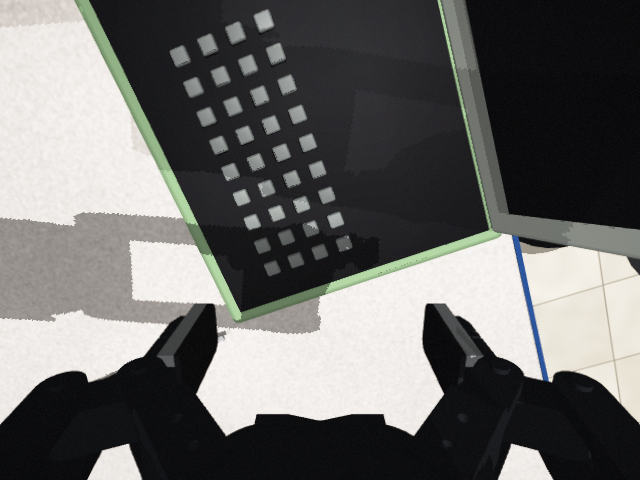

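```bash
cat > h.py <<'E'
from plant import robot,camera,get_calibration,finder
import cv2,numpy as np
from scipy.spatial.transform import Rotation as R
def tool():
    s=robot.observe(); return R.from_euler('xyz',s['tool_rot']).as_matrix(), s['eef_pos']
def w2c(n):  # 4x4 world->camera
    c=get_calibration(n)
    if 'view' in c: return c['view']
    Rt,p=tool(); T=np.eye(4);T[:3,:3]=Rt;T[:3,3]=p
    return np.linalg.inv(T@c['hand_eye'])
def slopes(n,px):
    c=get_calibration(n);K=c['mtx'];px=np.atleast_2d(px).astype(float)
    d=np.c_[(px[:,0]-K[0,2])/K[0,0],(px[:,1]-K[1,2])/K[1,1]];u=d.copy()
    for _ in range(20):
        u=d/(1+c['k1']*(u**2).sum(1,keepdims=True))
    return u
def rays(n,px,V):
    u=slopes(n,px);d=np.c_[u,np.ones(len(u))]
    Rv=V[:3,:3];o=-Rv.T@V[:3,3]
    return o,d@Rv
def onplane(n,px,V,z):
    o,d=rays(n,px,V);return o+d*((z-o[2])/d[:,2])[:,None]
def proj(n,P,V):
    c=get_calibration(n);P=np.atleast_2d(P);q=P@V[:3,:3].T+V[:3,3];u=q[:,:2]/q[:,2:]
    u=u*(1+c['k1']*(u**2).sum(1,keepdims=True));return u*[c['mtx'][0,0],c['mtx'][1,1]]+c['mtx'][:2,2]
def c2w(p,V): return V[:3,:3].T@(np.array(p)-V[:3,3])
E
python3 - <<'E'
from h import *
np.set_printoptions(precision=1,suppress=True)
for cam in("top","scene"):
    camera(cam);V=w2c(cam)
    for n in("keypad","key_small_top","key_middle_top","key_large_top","rotor","rotor_grip","wipes","mug"):
        r=finder.look_for(n,cam)
        print(cam,n,[(round(a['score'],2),c2w(a['position'],V)) for a in r[:3]])
E
```

```text
top keypad [(0.71, array([ 548.9, -208.6,   29.9]))]
top key_small_top [(0.43, array([ 540.7, -150.7,   53. ]))]
top key_middle_top [(0.41, array([ 570.8, -266.1,   52.5]))]
top key_large_top [(0.54, array([ 536.3, -148. ,   50.6]))]
top rotor [(0.63, array([555.4, 277.6, 153. ]))]
top rotor_grip [(0.84, array([560.2, 278. , 156.2])), (0.26, array([ 569.5, -266.3,   49.2]))]
top wipes [(0.71, array([725.4, 201.6, 157.8]))]
top mug [(0.86, array([ 736.6, -196.5,   40. ]))]
scene keypad [(0.85, array([ 580.6, -222.7,   28.6]))]
scene key_small_top [(0.57, array([ 561.6, -203.2,   55.6]))]
scene key_middle_top [(0.51, array([ 577.1, -267.2,   53.5])), (0.47, array([681.2,  -7.1,  23.4]))]
scene key_large_top [(0.72, array([ 549. , -148.4,   53.5])), (0.45, array([677.3,  -7.2,  25.3]))]
scene rotor [(0.8, array([591.3, 265.8, 163.8]))]
scene rotor_grip [(0.96, array([587.7, 270.5, 164.6]))]
scene wipes [(0.7, array([587.8, 273.1, 159.6])), (0.56, array([763.5, 190.6, 104.2]))]
scene mug [(0.82, array([ 760.4, -197.3,   52.9]))]
```

Run:
```python
from h import *
np.set_printoptions(precision=1,suppress=True)
a=cv2.imread("pics/top0.png")
k=cv2.resize(a[185:265,360:470],None,fx=7,fy=7,interpolation=cv2.INTER_CUBIC);cv2.imwrite("pics/k.png",k)
k=cv2.resize(a[165:275,150:260],None,fx=5.4,fy=5.4,interpolation=cv2.INTER_CUBIC);cv2.imwrite("pics/r.png",k)
V=w2c("top")
print(onplane("top",[[391,231],[417,224],[442,215]],V,52))
b=cv2.imread("pics/scene0.png")
k=cv2.resize(b[170:300,375:500],None,fx=4.6,fy=4.6,interpolation=cv2.INTER_CUBIC);cv2.imwrite("pics/rs.png",k)
k=cv2.resize(b[255:340,155:285],None,fx=6,fy=6,interpolation=cv2.INTER_CUBIC);cv2.imwrite("pics/ks.png",k)
```

```text
[[ 536.1 -147.    52. ]
 [ 551.7 -206.7   52. ]
 [ 572.  -264.6   52. ]]
```

View pics/k.png

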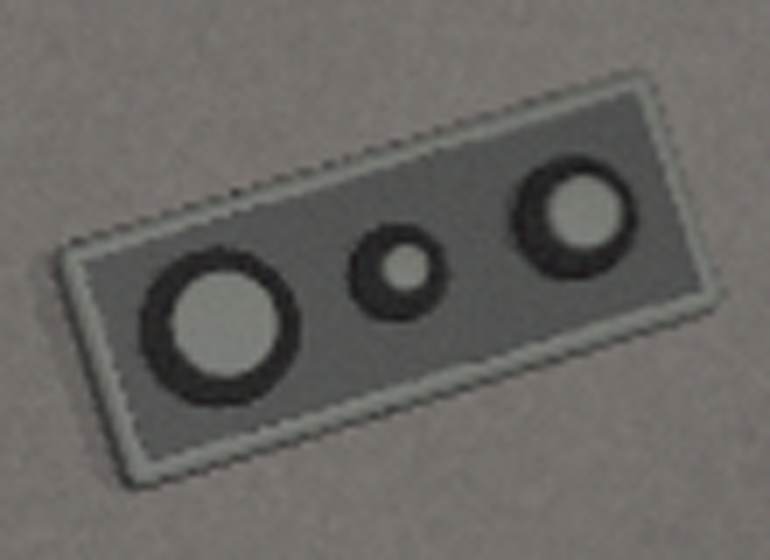

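View pics/r.png

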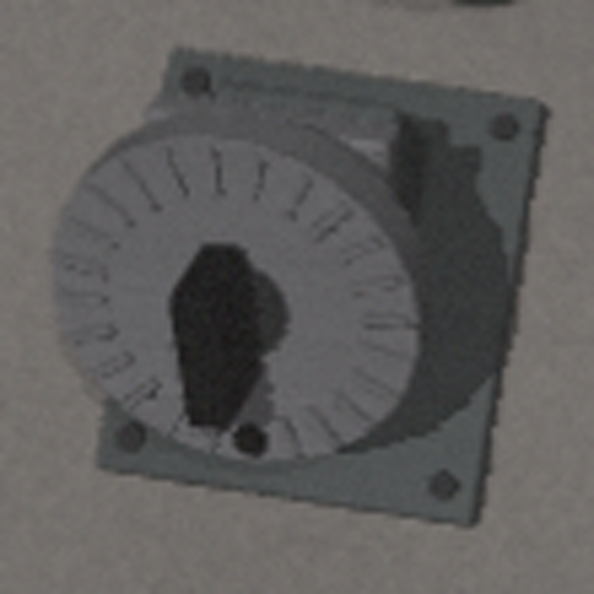

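View pics/rs.png

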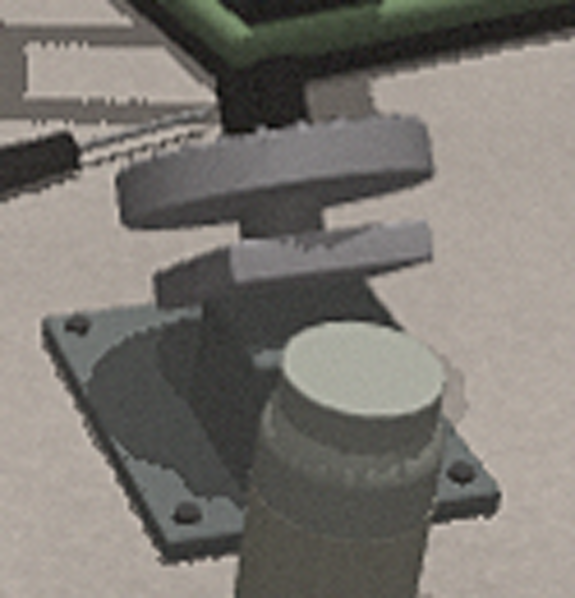

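View pics/ks.png

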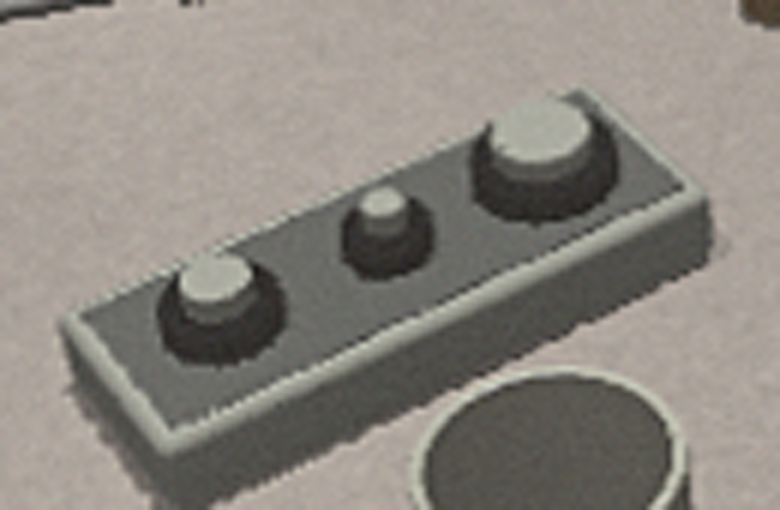

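Run:
```python
from h import *
np.set_printoptions(precision=1,suppress=True)
T=np.array([[392.3,231.3],[417.9,223.1],[443.6,215.3]])-.45
S=np.array([[245.3,276.8],[219,288.8],[191,301.2]])-.4
Vt,Vs=w2c("top"),w2c("scene")
print(onplane("top",T,Vt,52));print(onplane("scene",S,Vs,52))
for i in range(3):
    o1,d1=rays("top",T[i],Vt);o2,d2=rays("scene",S[i],Vs)
    A=[];b=[]
    for o,d in((o1,d1[0]),(o2,d2[0])):
        d=d/np.linalg.norm(d);M=np.eye(3)-np.outer(d,d);A.append(M);b.append(M@o)
    print(np.linalg.lstsq(np.vstack(A),np.hstack(b),rcond=None)[0])
C=np.array([[175,48],[548,103],[475,525],[98,468]])/5.4+[150,165]-.4
P=onplane("top",C,Vt,8);print(P,np.diff(P,axis=0),P.mean(0))
for c in("top","scene"):
    camera(c);r=finder.trace("rotor",c);print(c,[(x['score'],x['pixels'].sum()) for x in r])
    m=r[0]['pixels'];np.save(f"m_{c}.npy",m)
    im=cv2.imread(f"pics/{c}0.png");im[m]=im[m]//2+[0,0,120];ys,xs=np.where(m)
    im=im[ys.min()-20:ys.max()+20,xs.min()-20:xs.max()+20];cv2.imwrite(f"pics/m_{c}.png",cv2.resize(im,None,fx=4,fy=4))
```

```text
[[ 536.4 -148.9   52. ]
 [ 554.8 -207.8   52. ]
 [ 572.4 -267.3   52. ]]
[[ 538.8 -146.8   52. ]
 [ 557.  -206.    52. ]
 [ 574.3 -265.5   52. ]]
[ 536.8 -147.8   50.9]
[ 555.2 -206.9   50.9]
[ 572.7 -266.5   51.1]
[[684.6 346.4   8. ]
 [657.5 178.5   8. ]
 [470.8 209.1   8. ]
 [496.7 376.5   8. ]] [[ -27.1 -167.9    0. ]
 [-186.7   30.6    0. ]
 [  25.9  167.4    0. ]] [577.4 277.6   8. ]
top [(0.57, np.int64(3584))]
scene [(0.89, np.int64(1368))]
```

```bash
python3 -c "
import cv2,numpy as np
a=cv2.imread('pics/m_top.png');b=cv2.imread('pics/m_scene.png');print(a.shape,b.shape)
h=max(a.shape[0],b.shape[0]);p=lambda i:cv2.copyMakeBorder(i,0,h-i.shape[0],0,0,0)
m=np.hstack([p(a),p(b)]);cv2.imwrite('pics/mm.png',cv2.resize(m,None,fx=min(1,800/m.shape[1]),fy=min(1,800/m.shape[1])))"
```

```text
(420, 436, 3) (308, 432, 3)
```

View pics/mm.png

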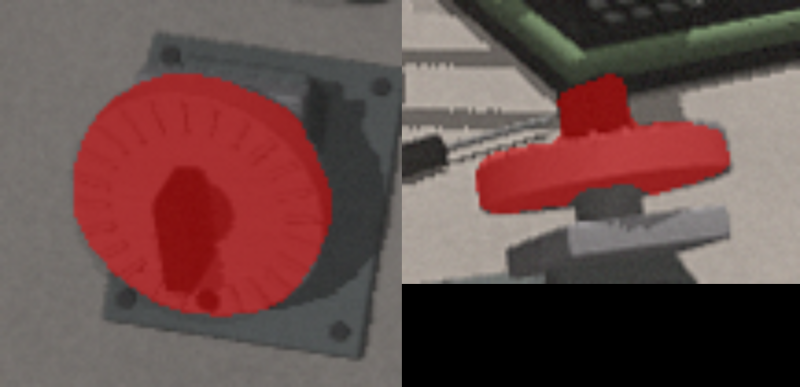

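```bash
cat > fit.py <<'E'
from h import *
from scipy.optimize import differential_evolution,minimize
np.set_printoptions(precision=2,suppress=True)
t=np.linspace(0,2*np.pi,72,endpoint=False)
disc=np.vstack([np.c_[75*np.cos(t),75*np.sin(t),0*t],np.c_[75*np.cos(t),75*np.sin(t),0*t+25]])
bar=np.array([[x,y,z] for x in(-30,30) for y in(-9,9) for z in(25,67)],float)
def spR(yaw): # yaw: azimuth of axis
    ti=np.radians(40);z=np.array([np.sin(ti)*np.cos(yaw),np.sin(ti)*np.sin(yaw),np.cos(ti)])
    x=np.array([-np.cos(ti)*np.cos(yaw),-np.cos(ti)*np.sin(yaw),np.sin(ti)])
    return np.c_[x,np.cross(z,x),z]
def pose(p): Rm=spR(p[3])@R.from_rotvec([0,0,p[4]]).as_matrix();return Rm,np.array(p[:3])
def render(p,c,V,s=4,box=None):
    Rm,o=pose(p);x0,y0,w,h=box;m=np.zeros((h*s,w*s),np.uint8)
    for P in(disc,bar):
        q=(proj(c,P@Rm.T+o,V)-[x0,y0]+.5)*s-.5
        cv2.fillConvexPoly(m,cv2.convexHull(np.round(q*16).astype(np.int32)),1,shift=4)
    return m
E
python3 - <<'E'
from fit import *
Vs={c:w2c(c) for c in("top","scene")};M={};B={}
for c in Vs:
    m=np.load(f"m_{c}.npy");ys,xs=np.where(m);b=(xs.min()-15,ys.min()-15,np.ptp(xs)+31,np.ptp(ys)+31)
    B[c]=b;M[c]=cv2.resize(m[b[1]:b[1]+b[3],b[0]:b[0]+b[2]].astype(np.uint8),None,fx=4,fy=4,interpolation=cv2.INTER_NEAREST)
def cost(p,cs=("top","scene")):
    return sum((render(p,c,Vs[c],4,B[c])!=M[c]).sum()/M[c].sum() for c in cs)
r=differential_evolution(cost,[(520,640),(240,320),(90,170),(2,4.3),(0,2*np.pi/2)],seed=1,maxiter=150,popsize=12)
print(r.fun,r.x)
p=r.x;Rm,o=pose(p);
g=o+Rm@[0,0,52];print("grip",g,"axis",Rm[:,2],"yaw deg",np.degrees(p[3:]))
for d in (0,np.pi):
  q=p.copy();q[4]+=d;Rm,o=pose(q);print(d,"dot px",proj("top",Rm@[68,0,25]+o,Vs["top"]))
np.save("rot.npy",p)
E
```

```text
Traceback (most recent call last):
  File "fit.py", line 15, in render
    q=(proj(c,P@Rm.T+o,V)-[x0,y0]+.5)*s-.5
       ~~~~^^^^^^^^^^^^^^
  File "h.py", line 24, in proj
    c=get_calibration(n);P=np.atleast_2d(P);q=P@V[:3,:3].T+V[:3,3];u=q[:,:2]/q[:,2:]
ValueError: time passes only in moves, steps and waits
```

```bash
sed -i 's/^import cv2,numpy as np/import cv2,numpy as np,functools\nget_calibration=functools.lru_cache(get_calibration)/' h.py
cat > fit2.py <<'E'
from fit import *
Vs={c:w2c(c) for c in("top","scene")};M={};B={}
for c in Vs:
    m=np.load(f"m_{c}.npy");ys,xs=np.where(m);b=(xs.min()-15,ys.min()-15,np.ptp(xs)+31,np.ptp(ys)+31)
    B[c]=b;M[c]=cv2.resize(m[b[1]:b[1]+b[3],b[0]:b[0]+b[2]].astype(np.uint8),None,fx=4,fy=4,interpolation=cv2.INTER_NEAREST)
def cost(p,cs=("top","scene")):
    return sum((render(p,c,Vs[c],4,B[c])!=M[c]).sum()/M[c].sum() for c in cs)
r=differential_evolution(cost,[(520,640),(240,320),(90,170),(2,4.3),(0,2*np.pi/2)],seed=1,maxiter=150,popsize=12)
print(r.fun,r.x,robot.observe()['clock'])
p=r.x;Rm,o=pose(p);
g=o+Rm@[0,0,52];print("grip",g,"axis",Rm[:,2],"yaw deg",np.degrees(p[3:]))
for d in (0,np.pi):
  q=p.copy();q[4]+=d;Rm,o=pose(q);print(d,"dot px",proj("top",Rm@[68,0,25]+o,Vs["top"]))
np.save("rot.npy",p)
E
python3 fit2.py
```

```text
0.17592361437447784 [565.3  281.14 123.95   2.97   3.13] 1.25
grip [532.34 286.69 163.79] axis [-0.63  0.11  0.77] yaw deg [170.45 179.48]
0 dot px [[192.52 247.27]]
3.141592653589793 dot px [[191.48 193.49]]
```

```bash
sed -i 's/(0,2\*np.pi\/2)/(2.4,4)/' fit2.py
cat >> fit2.py <<'E'
print("each",cost(p,("top",)),cost(p,("scene",)))
out=[]
for c in Vs:
    im=cv2.imread(f"pics/{c}0.png");b=B[c];im=cv2.resize(im[b[1]:b[1]+b[3],b[0]:b[0]+b[2]],None,fx=4,fy=4)
    cs,_=cv2.findContours(render(p,c,Vs[c],4,b),0,2);cv2.drawContours(im,cs,-1,(0,255,0),1)
    cs,_=cv2.findContours(M[c],0,2);cv2.drawContours(im,cs,-1,(0,0,255),1)
    out.append(cv2.copyMakeBorder(im,0,420-im.shape[0],0,0,0))
m=np.hstack(out);cv2.imwrite("pics/fit.png",cv2.resize(m,None,fx=min(1,800/m.shape[1]),fy=min(1,800/m.shape[1])))
E
python3 fit2.py
```

```text
0.17459654588946324 [565.31 281.14 123.69   2.97   3.16] 1.25
grip [532.38 286.86 163.53] axis [-0.63  0.11  0.77] yaw deg [170.15 181.31]
0 dot px [[193.35 247.41]]
3.141592653589793 dot px [[190.56 193.36]]
each 0.03566196986607143 0.13893457602339182
```

View pics/fit.png

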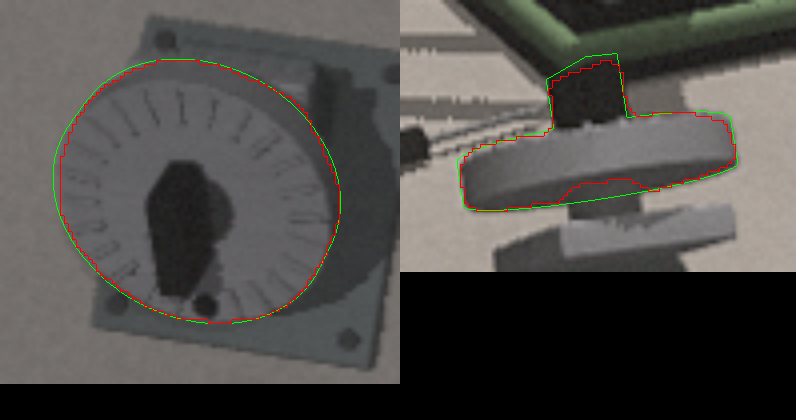

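```bash
cat > mv.py <<'E'
# mv.py x y z : target TCP -> shift in tool units
import sys
from h import *
np.set_printoptions(precision=3,suppress=True)
Rt,p=tool()
t=np.array(list(map(float,sys.argv[1:4])))
d=Rt.T@(t-p)/50;print("R",Rt.tolist());print("tcp",p,"units",d,"rows@0.8",np.abs(d).max()/.8, "norm",np.linalg.norm(d))
E
python3 mv.py 556 -207 290
```

```text
R [[-2.4762622529483913e-05, 0.3417420148319461, 0.9397938043450884], [-3.921931620207153e-05, 0.9397938035785586, -0.34174201558659856], [-0.9999999989243289, -4.5320498911788354e-05, -9.868871074347751e-06]]
tcp [205.053 563.876 404.673] units [  2.294 -12.091  11.865] rows@0.8 15.113144333027906 norm 17.094595676872235
```

```bash
python3 -m pendant '0 -0.57 0.56 0 0 0 1;0 -0.57 0.56 0 0 0 1;0 -0.57 0.56 0 0 0 1;0 -0.57 0.56 0 0 0 1;0 -0.57 0.56 0 0 0 1;0 -0.57 0.56 0 0 0 1;0 -0.57 0.56 0 0 0 1;0 -0.57 0.56 0 0 0 1' && python3 -m pendant '0 -0.57 0.56 0 0 0 1;0 -0.57 0.56 0 0 0 1;0 -0.57 0.56 0 0 0 1;0 -0.57 0.56 0 0 0 1;0.1 -0.57 0.56 0 0 0 1;0.1 -0.57 0.56 0 0 0 1;0.1 -0.57 0.56 0 0 0 1;0.1 -0.57 0.56 0 0 0 1'; python3 mv.py 556 -207 262
```

```text
clock: 1.92
eef_pos: [337.9, 271.3, 404.9]
tool_rot: [0.694, 1.57, 0.346]
force: [0.0, -0.1, 0.3]
gripper_width: -0.2
clock: 2.58
eef_pos: [470.7, -19.9, 384.8]
tool_rot: [0.186, 1.57, -0.163]
force: [0.6, 1.2, 0.1]
gripper_width: 0.0
R [[0.0008126366175568167, 0.3421700092652515, 0.9396377091098177], [-0.00013385192667458856, 0.939638048169568, -0.342170016973649], [-0.9999996608526377, 0.00015228756748233985, 0.0008093844001826334]]
tcp [470.651 -19.901 384.797] units [ 2.458 -2.932  2.882] rows@0.8 3.6655016997393908 norm 4.790382718111463
```

```bash
python3 -m pendant '0.32 -0.366 0.36 0 0 0 1;0.32 -0.366 0.36 0 0 0 1;0.32 -0.366 0.36 0 0 0 1;0.32 -0.366 0.36 0 0 0 1;0.32 -0.366 0.36 0 0 0 1;0.32 -0.366 0.36 0 0 0 1;0.32 -0.366 0.36 0 0 0 1;0.32 -0.366 0.36 0 0 0 1'; python3 mv.py 556 -207 235
python3 - <<'E'
from h import *
im=camera("wrist");cv2.imwrite("pics/w1.png",im[:,:,::-1])
E
```

```text
clock: 3.25
eef_pos: [556.0, -205.9, 255.9]
tool_rot: [-0.388, 1.571, -0.737]
force: [0.6, -0.9, -0.1]
gripper_width: -0.4
R [[0.00019212106618621272, 0.3419052703848335, 0.9397344035271721], [-0.0001742068940819852, 0.9397344180538219, -0.3419052400549062], [-0.9999999663707265, -9.802101244643646e-05, 0.00024010503355237356]]
tcp [ 556.011 -205.922  255.924] units [ 0.418 -0.02   0.007] rows@0.8 0.5230988113460135 norm 0.4190299180123093
```

View pics/w1.png

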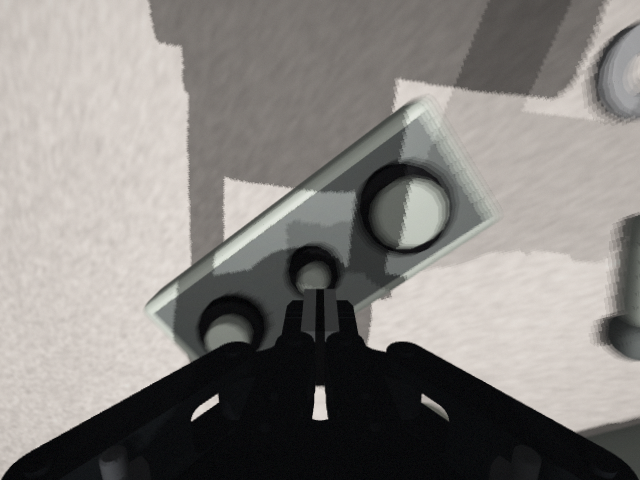

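Run:
```python
from h import *
V=w2c("wrist");print(onplane("wrist",[[316,275],[413,213],[229,329]],V,52)); Rt,p=tool();print(proj("wrist",p+Rt@[173.4,0,0],V))
```

```text
[[ 553.17156664 -211.07933952   52.        ]
 [ 538.47231317 -154.72972097   52.        ]
 [ 566.88882793 -266.94011657   52.        ]]
[[320.67415139 307.86148741]]
```

```bash
python3 -m pendant '0.2 -0.03 -0.01 0 0 0 1;0.2 0 0 0 0 0 1;0.15 0 0 0 0 0 1;0.1 0 0 0 0 0 1;0.06 0 0 0 0 0 1;0 0 0 0 0 0 1;0 0 0 0 0 0 1'
```

```text
clock: 3.88
eef_pos: [554.2, -205.1, 221.6]
tool_rot: [2.966, 1.57, 2.617]
force: [-1.6, 0.9, 3.6]
gripper_width: 0.2
```

```bash
python3 -m pendant '0.04 0 0 0 0 0 1;0.03 0 0 0 0 0 1;0 0 0 0 0 0 1;0 0 0 0 0 0 1'
```

```text
clock: 4.22
eef_pos: [554.7, -205.6, 219.3]
tool_rot: [0.173, 1.57, -0.176]
force: [-4.3, 2.9, 13.1]
gripper_width: 0.4
```

```bash
python3 -m pendant '-0.3 0 0 0 0 0 1;-0.3 0 0 0 0 0 1;0 -0.5 0.37 0 0 0 1;0 -0.5 0.37 0 0 0 1;0 0 0 0 0 0 1'; python3 mv.py 573 -267 217
```

```text
clock: 4.63
eef_pos: [575.0, -270.6, 249.3]
tool_rot: [-0.385, 1.561, -0.736]
force: [1.4, 0.3, 0.7]
gripper_width: 0.1
R [[0.006995083558535065, 0.3430957315333404, 0.9392743943117003], [-0.006330466347867297, 0.9392937466321372, -0.3430556554461409], [-0.9999554960106114, -0.0035463419695298815, 0.00874239422626999]]
tcp [ 574.997 -270.6    249.294] units [ 0.645  0.056 -0.068] rows@0.8 0.8063896071309732 norm 0.6511026203904486
```

```bash
python3 -m pendant '0.2 0.02 0 0 0 0 1;0.2 0.02 -0.02 0 0 0 1;0.1 0 0 0 0 0 1;0.1 0 0 0 0 0 1;0 0 0 0 0 0 1;0 0 0 0 0 0 1'
```

```text
clock: 5.13
eef_pos: [571.2, -261.9, 219.2]
tool_rot: [-3.128, 1.569, 2.808]
force: [-6.2, 3.6, 20.5]
gripper_width: 0.1
```

```bash
python3 -m pendant '-0.3 0 0 0 0 0 1;-0.3 0 0 0 0 0 1;0 0.47 -0.36 0 0 0 1;0 0.47 -0.36 0 0 0 1;0 0.47 -0.36 0 0 0 1;0 0.5 -0.36 0 0 0 1;0 0 0 0 0 0 1;0 0 0 0 0 0 1'; python3 mv.py 537.5 -148.5 217
```

```text
clock: 5.8
eef_pos: [535.6, -146.4, 246.9]
tool_rot: [3.103, 1.568, 2.757]
force: [0.9, -0.2, 0.1]
gripper_width: 0.2
R [[-0.0028434340247269763, 0.3386808536561875, 0.9408970157512795], [0.0011496136475333818, 0.9409013047537249, -0.3386789233200076], [-0.9999952966246435, 0.00011865687620510323, -0.0030647429153681793]]
tcp [ 535.552 -146.391  246.891] units [ 0.598 -0.027  0.053] rows@0.8 0.7470603532521284 norm 0.6005617192585477
```

```bash
python3 -m pendant '0.2 -0.02 0.02 0 0 0 1;0.2 0 0.02 0 0 0 1;0.1 0 0 0 0 0 1;0.1 0 0 0 0 0 1;0 0 0 0 0 0 1;0 0 0 0 0 0 1'
```

```text
clock: 6.3
eef_pos: [538.9, -151.4, 219.1]
tool_rot: [-0.128, 1.57, -0.477]
force: [-4.6, 2.3, 22.3]
gripper_width: -0.0
```

```bash
cat > tg.py <<'E'
# tg.py back_mm dphi_deg [flip]: pre-grasp target from rot.npy; prints shift and rotvec in tool units
import sys
from fit import *
p=np.load("rot.npy");back=float(sys.argv[1]);dphi=np.radians(float(sys.argv[2]))
q=p.copy();q[4]+=dphi;Rm,o=pose(q);g=o+Rm@[0,0,52]
Rt,tp=tool()
best=None
for s in(1,-1):
    x=-Rm[:,2];y=s*Rm[:,1];G=np.c_[x,y,np.cross(x,y)]
    rv=R.from_matrix(Rt.T@G).as_rotvec()
    if best is None or np.linalg.norm(rv)<np.linalg.norm(best[0]):best=(rv,G,s)
rv,G,s=best;t=g-G[:,0]*(155+back)
print("target tcp",t,"cur",tp,"side",s);print("rot units",rv/.12,"shift units now-axes",Rt.T@(t-tp)/50,"world mm",t-tp)
print("qpos",robot.observe()['qpos'],"mo",robot.observe()['moment'],robot.observe()['clock'])
E
python3 tg.py 60 5
```

```text
target tcp [396.22 310.51 328.23] cur [ 538.94 -151.37  219.1 ] side -1
rot units [-2.3  -5.83  0.2 ] shift units now-axes [-2.19  7.7  -5.84] world mm [-142.72  461.88  109.13]
qpos [-0.4   0.53  1.78 -0.    0.83 -1.62] mo [ 0.37  0.72 -0.01] 6.3
```

```bash
python3 -m pendant '-0.7 0 0 0 0 0 1;-0.75 0 0 0 0 0 1;-0.75 0 0 0 0 0 1;0 0.64 -0.485 0 0 0 1;0 0.64 -0.485 0 0 0 1;0 0.64 -0.485 0 0 0 1;0 0.64 -0.485 0 0 0 1;0 0.64 -0.485 0 0 0 1' && python3 -m pendant '0 0.64 -0.485 0 0 0 1;0 0.64 -0.485 0 0 0 0;0 0.64 -0.485 0 0 0 0;0 0.64 -0.485 0 0 0 -0.5;0 0.64 -0.485 0 0 0 -0.5;0 0.64 -0.485 0 0 0 -0.5;0 0.64 -0.485 0 0 0 -1;0 0 0 0 0 0 -1';python3 tg.py 60 5
```

```text
clock: 6.97
eef_pos: [478.6, 42.0, 327.1]
tool_rot: [-2.745, 1.57, -3.096]
force: [-0.2, 0.7, -0.4]
gripper_width: -0.3
clock: 7.63
eef_pos: [394.9, 314.9, 327.2]
tool_rot: [2.036, 1.568, 1.691]
force: [0.9, 0.7, -0.8]
gripper_width: 83.1
target tcp [396.22 310.51 328.23] cur [394.9  314.93 327.21] side -1
rot units [-2.27 -5.84  0.16] shift units now-axes [-0.02 -0.07  0.05] world mm [ 1.32 -4.42  1.01]
qpos [ 0.54  0.31  1.8   0.    1.02 -0.69] mo [ 0.02 -0.01  0.03] 7.6333
```

```bash
python3 -m pendant '0 0 0 -0.325 -0.835 0.02 -1;0 0 0 -0.325 -0.835 0.02 -1;0 0 0 -0.325 -0.835 0.02 -1;0 0 0 -0.325 -0.835 0.02 -1;0 0 0 -0.325 -0.835 0.02 -1;0 0 0 -0.325 -0.835 0.02 -1;0 0 0 -0.325 -0.835 0.02 -1;0 0 0 0 0 0 -1';python3 tg.py 60 5
python3 - <<'E'
from h import *
im=camera("wrist");cv2.imwrite("pics/w2.png",im[:,:,::-1])
E
```

```text
clock: 8.3
eef_pos: [397.5, 311.1, 333.7]
tool_rot: [-0.118, 0.893, -0.189]
force: [0.3, 0.2, -0.1]
gripper_width: 85.2
target tcp [396.22 310.51 328.23] cur [397.52 311.08 333.65] side -1
rot units [-0.04 -0.18  0.07] shift units now-axes [ 0.07 -0.01 -0.09] world mm [-1.3  -0.57 -5.43]
qpos [ 0.72  0.28  1.99 -0.96  0.65 -0.05] mo [0.05 0.27 0.02] 8.3
```

View pics/w2.png

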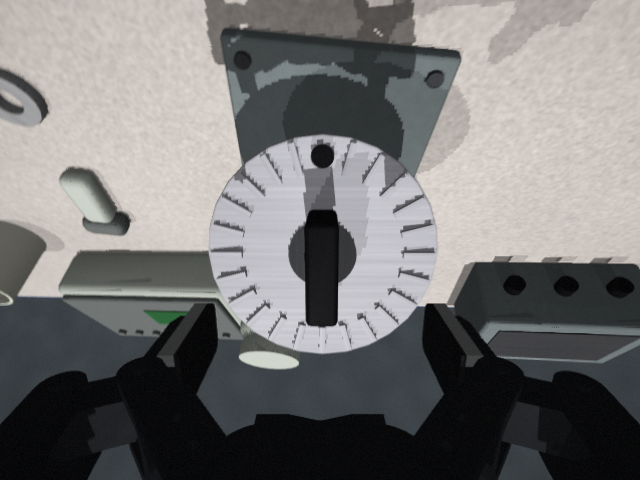

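```bash
python3 -m pendant '0.07 0 -0.05 0 0 0 -1'; python3 -c "
from h import *
s=robot.observe();print(repr(s))"
cat > fk.py <<'E'
import numpy as np
from scipy.spatial.transform import Rotation as R
from scipy.optimize import least_squares
Ry=lambda a:R.from_euler('y',a).as_matrix();Rz=lambda a:R.from_euler('z',a).as_matrix();Rx=lambda a:R.from_euler('x',a).as_matrix()
def fk(q,p):
    d1,a1,L2,a3,L4,off,L6,c6,o2,o3,o5,s4=p
    M=Rz(q[0]);x=M@[a1,off,d1]
    M=M@Ry(q[1]+o2);x=x+M@[0,0,L2]
    M=M@Ry(q[2]+o3);x=x+M@[a3,0,0]
    M=M@Rz(s4*q[3]);x=x+M@[0,0,L4]
    M=M@Ry(q[4]+o5)
    x=x+M@[0,0,L6]
    M=M@Rz(q[5]+c6)   # z along tool
    return x,M
E
python3 - <<'E'
from fk import *
D=[([1.10691434,.359499609,1.51145715,0,1.27247966,-.11509057],[204.894,563.539,403.847])]
p=[300,0,400,0,400,70,100,0,0,0,0,1]
print(fk(D[0][0],p)[1])
E
```

```text
clock: 8.43
eef_pos: [400.5, 311.2, 332.9]
tool_rot: [-0.126, 0.891, -0.189]
force: [-1.0, -0.1, -0.0]
gripper_width: 85.3
{'clock': 8.4333, 'qpos': array([ 0.71969362,  0.28269829,  1.9894484 , -0.96363454,  0.64871292,
       -0.05829559]), 'joint_vel': array([-0.0331441 ,  0.06131727, -0.00615459,  0.0026317 , -0.05119659,
        0.01942001]), 'joint_torque': array([  0.60844967, -41.51646137, -20.86387038,  -2.70869426,
         0.39949045,   0.06171769]), 'eef_pos': array([400.53001114, 311.19683846, 332.88659255]), 'tool_rot': array([-0.12593303,  0.89070332, -0.18949942]), 'force': array([-0.97427974, -0.11878593, -0.01979685]), 'moment': array([ 0.075232  ,  0.29475201, -0.01206862]), 'gripper_width': 85.33864615212063}
[[-3.41761492e-01 -9.39786360e-01 -8.24942984e-04]
 [-9.39784937e-01  3.41762422e-01 -1.64891968e-03]
 [ 1.83156674e-03  2.11731741e-04 -9.99998300e-01]]
```

Run:
```python
from fk import *
np.set_printoptions(precision=3,suppress=True)
q=[0.71969362,0.28269829,1.9894484,-0.96363454,0.64871292,-0.05829559]
T=R.from_euler('xyz',[-0.12593303,0.89070332,-0.18949942]).as_matrix();print(T)
for s in(1,-1):
    p=[300,0,400,0,400,70,100,0,0,0,0,s]
    M=fk(q,p)[1];print(s,np.c_[M[:,2],-M[:,0],-M[:,1]])
```

```text
[[ 0.618  0.091  0.781]
 [-0.118  0.993 -0.022]
 [-0.778 -0.079  0.624]]
1 [[ 0.618  0.091  0.781]
 [-0.118  0.993 -0.022]
 [-0.778 -0.079  0.624]]
-1 [[-0.037  0.999  0.036]
 [ 0.628  0.051 -0.777]
 [-0.778 -0.006 -0.629]]
```

```bash
cat > wf.py <<'E'
import sys
from fit import *
s=robot.observe();np.save("log_%.2f.npy"%s['clock'],np.r_[s['qpos'],s['eef_pos'],s['tool_rot']])
V=w2c("wrist");im=camera("wrist");cv2.imwrite(sys.argv[1],im[:,:,::-1])
r=finder.trace("rotor","wrist");m=r[0]['pixels'];np.save("m_w.npy",m);print(r[0]['score'],m.sum())
p=np.load("rot.npy");ys,xs=np.where(m);b=(xs.min()-15,ys.min()-15,np.ptp(xs)+31,np.ptp(ys)+31)
Mm=cv2.resize(m[b[1]:b[1]+b[3],b[0]:b[0]+b[2]].astype(np.uint8),None,fx=4,fy=4,interpolation=cv2.INTER_NEAREST)
print("init mismatch",(render(p,"wrist",V,4,b)!=Mm).mean()*Mm.size/Mm.sum())
def cost(d):
    q=p.copy();q[:3]+=d[:3]; q[3]+=d[3]; return (render(q,"wrist",V,4,b)!=Mm).sum()/Mm.sum()+1e-4*(d[2]/3)**2+1e-4*(d[3]/.03)**2
from scipy.optimize import differential_evolution
r=differential_evolution(cost,[(-12,12)]*3+[(-.1,.1)],seed=0,maxiter=60);print(r.fun,"delta",r.x)
q=p.copy();q[:4]+=r.x;np.save("rotw.npy",q)
Rm,o=pose(q);print("dot",proj("wrist",Rm@[66,0,25]+o,V),"bar top ends",proj("wrist",np.array([[x,0,67] for x in(-30,30)])@Rm.T+o,V))
cs,_=cv2.findContours(render(q,"wrist",V,4,b),0,2);o2=im[:,:,::-1].copy()
for c in cs: cv2.polylines(o2,[np.int32(c/4+[b[0],b[1]])],True,(0,255,0),1)
cv2.imwrite(sys.argv[1][:-4]+"o.png",o2)
E
python3 wf.py pics/w3.png
```

```text
0.88 40348
init mismatch 0.04540342767919104
0.007278803776219904 delta [ 3.19 -0.92 -4.04  0.01]
dot [[330.99 145.19]] bar top ends [[316.47 323.7 ]
 [325.87 219.58]]
```

View pics/w3o.png

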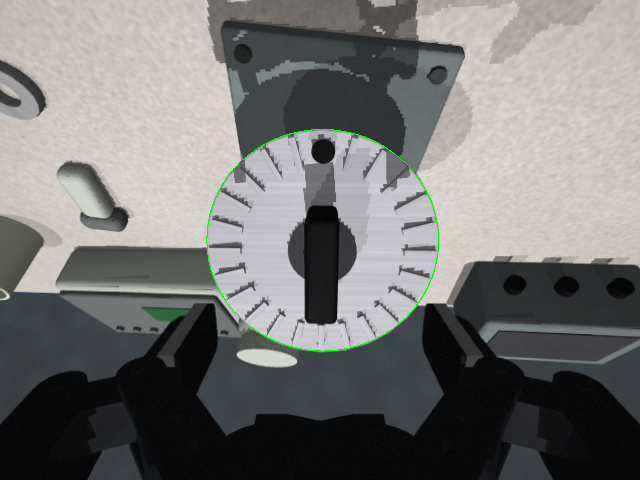

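```bash
python3 - <<'E'
from fit import *
q=np.load("rotw.npy");V=w2c("wrist")
for a in(3,4,5,6,-5):
    p=q.copy();p[4]+=np.radians(a);Rm,o=pose(p);print(a,proj("wrist",Rm@[65,0,25]+o,V),proj("wrist",np.array([[x,0,67] for x in(-30,30)])@Rm.T+o,V).tolist())
q[4]+=np.radians(4.7);np.save("rot.npy",q);print(q)
E
python3 tg.py 40 0
```

```text
3 [[325.28 146.73]] [[319.57633714813136, 324.30737385744544], [323.0038131292051, 219.66866556281906]]
4 [[323.39 146.69]] [[320.51235096643353, 324.331791820816], [321.98190077278343, 219.6447170099492]]
5 [[321.49 146.68]] [[321.44862623049, 324.3416076742096], [320.95981123585335, 219.6381747380775]]
6 [[319.59 146.71]] [[322.3849137413662, 324.3368172016536], [319.9378985446291, 219.64903893725312]]
-5 [[340.36 148.28]] [[312.1274904104638, 323.5879554337671], [331.13032745978177, 220.48463015450977]]
[568.5  280.23 119.65   2.98   3.25]
target tcp [411.84 305.99 308.87] cur [400.76 311.11 332.62] side -1
rot units [-0.01 -0.17  0.13] shift units now-axes [ 0.52 -0.04 -0.12] world mm [ 11.08  -5.13 -23.76]
qpos [ 0.72  0.28  1.99 -0.96  0.65 -0.06] mo [ 0.11  0.32 -0.01] 8.5333
```

```bash
cat > lg.py <<'E'
from h import *
s=robot.observe();np.save("log_%.2f.npy"%s['clock'],np.r_[s['qpos'],s['eef_pos'],s['tool_rot']])
print(s['clock'],s['qpos'].round(4),s['eef_pos'].round(1))
E
python3 -m pendant '0.25 -0.02 -0.06 0 -0.08 0.06 -1;0.25 -0.02 -0.06 0 -0.08 0.06 -1;0 0 0 0 0 0 -1;0 0 0 0 0 0 -1'; python3 lg.py; python3 tg.py 20 0
```

```text
clock: 8.87
eef_pos: [416.8, 309.6, 324.3]
tool_rot: [-0.108, 0.901, -0.171]
force: [0.3, -0.2, 0.6]
gripper_width: 85.5
8.8667 [ 0.6862  0.3051  1.98   -0.9629  0.6081 -0.0753] [416.8 309.6 324.3]
target tcp [424.52 303.9  293.54] cur [416.82 309.6  324.26] side -1
rot units [-0.03 -0.24  0.01] shift units now-axes [ 0.59 -0.06 -0.25] world mm [  7.7   -5.7  -30.71]
qpos [ 0.69  0.31  1.98 -0.96  0.61 -0.08] mo [-0.    0.31  0.04] 8.8667
```

```bash
cat > fitfk.py <<'E'
from fk import *
import glob
np.set_printoptions(precision=3,suppress=True)
D=[(np.array([1.10691434,.359499609,1.51145715,0,1.27247966,-.11509057]),np.array([204.894,563.539,403.847]),1)]
D+=[(np.array([-.4,.53,1.78,0,.83,-1.62]),np.array([538.94,-151.37,219.1]),.3),(np.array([.54,.31,1.8,0,1.02,-.69]),np.array([394.9,314.93,327.21]),.3)]
for f in glob.glob("log_*.npy"):
    a=np.load(f);D.append((a[:6],a[6:9],1))
def full(v): d1,a1,L2,a3,L4,off,L6=v;return [d1,a1,L2,a3,L4,off,L6,0,0,0,0,1]
def res(v): return np.concatenate([w*(fk(q,full(v))[0]-x) for q,x,w in D]+[1e-3*(np.array(v)-[300,0,450,0,450,70,100])])
r=least_squares(res,[300,0,450,0,450,70,100]);print(r.x,np.sqrt(np.mean(r.fun**2)))
for q,x,w in D: print(fk(q,full(r.x))[0]-x)
np.save("fkp.npy",full(r.x))
E
python3 fitfk.py
```

```text
[260.951  -2.211 616.631 111.574 433.607  68.998 199.648] 0.29788490296437375
[-0.122 -0.022 -0.124]
[-0.786 -1.247 -0.338]
[1.061 2.865 2.964]
[-0.045 -0.139 -0.035]
[ 0.046 -0.046 -0.078]
```

```bash
cat > ik.py <<'E'
from fk import *
import sys
LO=np.array([-2.97,-1.01,.21,-.96,.2,-2.98]);HI=np.array([2.97,2.36,2.38,4.11,2.71,2.98])
P=np.load("fkp.npy")
def tfm(q):
    x,M=fk(q,P);return x,np.c_[M[:,2],-M[:,0],-M[:,1]]
def ik(t,G,q0,free=True):
    f=lambda q:(lambda x,M:np.r_[(x-t)/100,R.from_matrix(M.T@G).as_rotvec()])(*tfm(q))
    return least_squares(f,q0,bounds=None if free is None else ((-7,)*6,(7,)*6))
E
python3 - <<'E'
from ik import *
from fit import spR
np.set_printoptions(precision=3,suppress=True)
p=np.load("rot.npy");S=spR(p[3]);g=p[:3]+S[:,2]*52
a=np.load(sorted(__import__('glob').glob("log_*.npy"))[-1])[:6]
for back in(40,20,0):
    x=-S[:,2];y=S[:,1]*-1;
    y=R.from_rotvec(S[:,2]*p[4]).apply(S[:,1]); 
    for s in(1,-1):
        G=np.c_[x,s*y,np.cross(x,s*y)];r=ik(g-x*(155+back),G,a);print(back,s,r.cost,r.x)
E
```

```text
40 1 4.2935233929244595e-29 [ 0.694  0.328  2.017 -1.09   0.58   3.203]
40 -1 3.0893794817855404e-30 [ 0.694  0.328  2.017 -1.09   0.58   0.062]
20 1 6.81104091086974e-30 [ 0.671  0.363  2.017 -1.145  0.55   3.249]
20 -1 1.616633990929842e-26 [ 0.671  0.363  2.017 -1.145  0.55   0.108]
0 1 5.685392695649975e-30 [ 0.65   0.399  2.015 -1.203  0.524  3.299]
0 -1 1.0249924691885597e-22 [ 0.65   0.399  2.015 -1.203  0.524  0.157]
```

Run:
```python
from ik import *
from fit import spR
np.set_printoptions(precision=2,suppress=True,linewidth=150)
p=np.load("rot.npy");S=spR(p[3]);g=p[:3]+S[:,2]*52
a=np.load(sorted(__import__('glob').glob("log_*.npy"))[-1])[:6]
# tilt: tool back direction b = axis tilted by d toward spindle dir psi (0 = upslope x)
for d in(6,10,15,20):
    row=[]
    for psi in range(0,360,30):
        u=S@[np.cos(np.radians(psi)),np.sin(np.radians(psi)),0]
        b=S[:,2]*np.cos(np.radians(d))+u*np.sin(np.radians(d))
        x=-b;y=-S[:,1];y=y-x*(x@y);y/=np.linalg.norm(y);G=np.c_[x,-y,np.cross(x,-y)]
        r=ik(g-x*155,G,a);row.append(r.x[3] if r.cost<1e-10 else 9)
    print(d,np.array(row))
print(r.x,S)
```

```text
6 [-0.88 -0.91 -0.99 -1.1  -1.23 -1.37 -1.5  -1.58 -1.55 -1.38 -1.12 -0.94]
10 [-0.69 -0.76 -0.89 -1.05 -1.24 -1.45 -1.66 -1.83 -1.88 -1.59 -1.   -0.71]
15 [-0.49 -0.63 -0.8  -1.   -1.24 -1.51 -1.81 -2.11 -2.32 -2.13 -0.64 -0.41]
20 [-0.33 -0.53 -0.74 -0.97 -1.23 -1.55 -1.92 -2.32 -2.68 -2.99  0.11 -0.14]
[ 0.41  0.33  1.93 -0.14  0.46 -0.92] [[ 0.76  0.16 -0.63]
 [-0.12  0.99  0.1 ]
 [ 0.64  0.    0.77]]
```

```bash
cat > tg.py <<'E'
# tg.py back tilt_deg(toward rotor -x) [dphi]: grasp target
import sys
from fit import *
from ik import ik,LO,HI
p=np.load("rot.npy");back=float(sys.argv[1]);d=np.radians(float(sys.argv[2]))
if len(sys.argv)>3:p[4]+=np.radians(float(sys.argv[3]))
Rm,o=pose(p);g=o+Rm@[0,0,52]
Rt,tp=tool();s0=robot.observe()
b=Rm[:,2]*np.cos(d)-Rm[:,0]*np.sin(d)
best=None
for s in(1,-1):
    x=-b;y=s*Rm[:,1];G=np.c_[x,y,np.cross(x,y)]
    rv=R.from_matrix(Rt.T@G).as_rotvec()
    if best is None or np.linalg.norm(rv)<np.linalg.norm(best[0]):best=(rv,G,s)
rv,G,s=best;t=g-G[:,0]*(155+back)
print("target tcp",t,"cur",tp,"side",s);print("rot units",rv/.12,"shift units now-axes",Rt.T@(t-tp)/50,"after-rot axes",G.T@(t-tp)/50,"world mm",t-tp)
print("qpos",s0['qpos'],"F",s0['force'],"mo",s0['moment'],s0['clock'])
r=ik(t,G,s0['qpos']);print("ik",r.cost,r.x)
gp=Rm.T@(tp+Rt@[155,0,0]-g);print("grasp pt in rotor axes rel grip",gp)
E
python3 tg.py 40 9
```

```text
target tcp [436.81 305.12 326.53] cur [416.82 309.6  324.26] side -1
rot units [-0.03  1.07  0.01] shift units now-axes [ 0.22 -0.06  0.34] after-rot axes [ 0.17 -0.06  0.37] world mm [19.99 -4.48  2.27]
qpos [ 0.69  0.31  1.98 -0.96  0.61 -0.08] F [ 0.27 -0.24  0.62] mo [-0.    0.31  0.04] 8.8667
ik 4.966568325241887e-26 [ 0.62  0.31  1.91 -0.68  0.64 -0.39]
grasp pt in rotor axes rel grip [-9.09 -2.7  49.07]
```

```bash
python3 -m pendant '0.05 -0.03 0.16 0 0.36 0 -1;0.05 -0.03 0.16 0 0.36 0 -1;0.05 0 0.02 0 0.35 0 -1;0 0 0 0 0 0 -1;0 0 0 0 0 0 -1'; python3 lg.py; python3 tg.py 1 9
```

```text
clock: 9.28
eef_pos: [433.9, 305.5, 329.0]
tool_rot: [-0.128, 1.028, -0.196]
force: [0.1, -0.6, 0.2]
gripper_width: 85.3
9.2833 [ 0.6259  0.3016  1.9144 -0.6757  0.6501 -0.3867] [433.9 305.5 329. ]
target tcp [456.55 301.22 293.12] cur [433.88 305.54 329.01] side -1
rot units [-0.03  0.01  0.01] shift units now-axes [0.85 0.   0.02] after-rot axes [ 0.85 -0.    0.03] world mm [ 22.68  -4.32 -35.89]
qpos [ 0.63  0.3   1.91 -0.68  0.65 -0.39] F [ 0.08 -0.64  0.23] mo [ 0.09  0.29 -0.  ] 9.2833
ik 9.749981806863942e-31 [ 0.59  0.37  1.92 -0.74  0.57 -0.34]
grasp pt in rotor axes rel grip [-5.73  0.1  43.29]
```

```bash
python3 -m pendant '0.22 0 0.01 0 0 0 -1;0.22 0 0.01 0 0 0 -1;0.22 0 0 0 0 0 -1;0.18 0 0 0 0 0 -1;0 0 0 0 0 0 -1;0 0 0 0 0 0 -1'; python3 lg.py; python3 tg.py 1 9;python3 wf.py pics/w4.png
```

```text
clock: 9.78
eef_pos: [455.7, 301.2, 292.2]
tool_rot: [-0.132, 1.03, -0.198]
force: [0.2, -1.3, 0.1]
gripper_width: 85.5
9.7833 [ 0.5913  0.376   1.9212 -0.7397  0.5729 -0.3355] [455.7 301.2 292.2]
target tcp [456.55 301.22 293.12] cur [455.69 301.22 292.16] side -1
rot units [-0.02 -0.02  0.01] shift units now-axes [-0.01  0.    0.02] after-rot axes [-0.01  0.    0.02] world mm [0.87 0.   0.96]
qpos [ 0.59  0.38  1.92 -0.74  0.57 -0.34] F [ 0.2  -1.3   0.07] mo [ 0.05  0.23 -0.  ] 9.7833
ik 2.816684186295466e-30 [ 0.59  0.37  1.92 -0.74  0.57 -0.34]
grasp pt in rotor axes rel grip [1.42 0.28 0.85]
0.69 64532
init mismatch 0.1649298022686419
0.16111709292371543 delta [ 5.35 -1.54 -9.96 -0.  ]
dot [[320.13 165.8 ]] bar top ends [[320.26 402.02]
 [320.21 255.6 ]]
```

View pics/w4o.png

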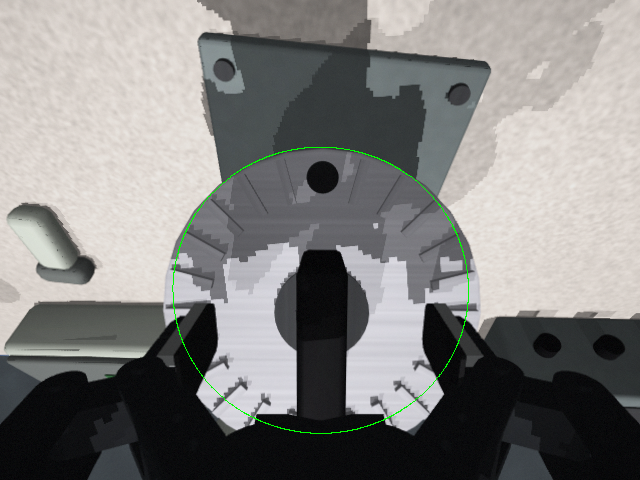

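```bash
python3 -m pendant '0 0 0 0 0 0 1;0 0 0 0 0 0 1;0 0 0 0 0 0 1;0 0 0 0 0 0 1;0 0 0 0 0 0 1;0 0 0 0 0 0 1'; python3 tg.py 1 9
```

```text
clock: 10.38
eef_pos: [455.6, 301.6, 293.7]
tool_rot: [-0.128, 1.029, -0.195]
force: [-0.8, 0.6, 3.2]
gripper_width: 17.6
target tcp [456.55 301.22 293.12] cur [455.57 301.63 293.71] side -1
rot units [-0.02  0.   -0.  ] shift units now-axes [ 0.02 -0.01  0.01] after-rot axes [ 0.02 -0.01  0.01] world mm [ 0.98 -0.41 -0.59]
qpos [ 0.59  0.37  1.92 -0.74  0.57 -0.34] F [-0.84  0.6   3.18] mo [0.24 0.21 0.03] 10.3833
ik 1.7024674418062893e-20 [ 0.59  0.37  1.92 -0.74  0.57 -0.34]
grasp pt in rotor axes rel grip [ 0.2 -0.3  2.1]
```

```bash
cat > rd.py <<'E'
from fit import *
import json
p=np.load("rot.npy");S=spR(p[3]);g=p[:3]+S[:,2]*52;ax=S[:,2]
s=robot.observe();Rt,tp=tool()
n=Rt.T@ax
yt=S.T@Rt[:,1];phi=np.degrees(np.arctan2(yt[1],yt[0]))-90  # tool y = -rotor y => phi tool
phi=(phi+180)%360  # rotor phi
F,M=s['force'],s['moment']
tT=ax@M;tG=ax@(M+np.cross(tp-g,F))
gp=S.T@(tp+Rt@[155,0,0]-g)
rec=[s['clock'],phi,tT,ax@(M+np.cross((tp-g)/1000,F)),s['joint_torque'][5],s['joint_torque'][3],*F]
open("rd.log","a").write(json.dumps([float(v) for v in rec])+"\n")
print("t %.2f phi %.2f  tauTCP %.3f tauGrip %.3f j6 %.3f j4 %.3f F %s"%(*rec[:6],F),"n_t",n,"gp",gp,"w",s['gripper_width'].round(1) if hasattr(s['gripper_width'],'round') else s['gripper_width'],"q",s['qpos'][3:])
E
python3 rd.py
```

```text
t 10.38 phi 185.84  tauTCP -0.110 tauGrip -0.103 j6 -0.084 j4 -2.002 F [-0.84  0.6   3.18] n_t [-0.99 -0.   -0.16] gp [-0.23  0.27  2.1 ] w 17.64675511952415 q [-0.74  0.57 -0.34]
```

```bash
A(){ python3 rd.py; }
python3 -m pendant '0 0.015 0 -0.247 0 -0.04 1;0 0.015 0 -0.247 0 -0.04 1;0 0.015 0 -0.247 0 -0.04 1;0 0.015 0 -0.247 0 -0.04 1' >/dev/null; A; python3 -m pendant '0 0.015 0 -0.247 0 -0.04 1' >/dev/null; A; python3 -m pendant '0 0.015 0 -0.247 0 -0.04 1' >/dev/null; A;
python3 -m pendant '0 -0.015 0 0.247 0 0.04 1;0 -0.015 0 0.247 0 0.04 1;0 -0.015 0 0.247 0 0.04 1;0 -0.015 0 0.247 0 0.04 1' >/dev/null; A; python3 -m pendant '0 -0.015 0 0.247 0 0.04 1' >/dev/null; A; python3 -m pendant '0 -0.015 0 0.247 0 0.04 1' >/dev/null; A
```

```text
t 10.72 phi 192.84  tauTCP -0.184 tauGrip -0.198 j6 0.274 j4 -2.068 F [-3.5  -0.    4.37] n_t [-0.99 -0.   -0.16] gp [-0.19  0.29  2.1 ] w 17.38614808811956 q [-0.75  0.6  -0.44]
t 10.80 phi 194.58  tauTCP -0.148 tauGrip -0.175 j6 0.285 j4 -2.089 F [-4.9  -0.4   5.58] n_t [-0.99 -0.   -0.16] gp [-0.2   0.28  2.08] w 17.527090299641845 q [-0.75  0.61 -0.46]
t 10.88 phi 196.31  tauTCP -0.099 tauGrip -0.107 j6 0.270 j4 -2.100 F [-4.47  0.34  5.03] n_t [-0.99 -0.   -0.16] gp [-0.18  0.26  2.08] w 17.432839174916293 q [-0.76  0.61 -0.49]
t 11.22 phi 189.32  tauTCP 0.111 tauGrip 0.101 j6 -0.244 j4 -1.924 F [-3.62  0.24  5.26] n_t [-0.99 -0.   -0.16] gp [-0.23  0.28  2.07] w 17.015271293137346 q [-0.74  0.59 -0.39]
t 11.30 phi 187.59  tauTCP 0.151 tauGrip 0.150 j6 -0.253 j4 -1.912 F [-4.74  0.69  5.56] n_t [-0.99 -0.   -0.16] gp [-0.2   0.28  2.09] w 17.556304206666827 q [-0.74  0.58 -0.36]
t 11.38 phi 185.87  tauTCP 0.176 tauGrip 0.156 j6 -0.263 j4 -1.898 F [-3.76 -0.16  4.82] n_t [-0.99 -0.   -0.16] gp [-0.18  0.27  2.08] w 16.92532802769834 q [-0.74  0.57 -0.34]
```

```bash
A(){ python3 rd.py; }
P='0 0.03 0 -0.494 0 -0.08 1'
python3 -m pendant '0 0.03 0 -0.494 0 -0.08 1;0 0.03 0 -0.494 0 -0.08 1;0 0.03 0 -0.494 0 -0.08 1;0 0.03 0 -0.494 0 -0.08 1;0 0.03 0 -0.494 0 -0.08 1;0 0.03 0 -0.494 0 -0.08 1;0 0.03 0 -0.494 0 -0.08 1' >/dev/null; A
python3 -m pendant '0 0.03 0 -0.494 0 -0.08 1;0 0.03 0 -0.494 0 -0.08 1;0 0.03 0 -0.494 0 -0.08 1;0 0.03 0 -0.494 0 -0.08 1' >/dev/null; A
python3 -m pendant '0 0.015 0 -0.247 0 -0.04 1;0 0.015 0 -0.247 0 -0.04 1;0 0.015 0 -0.247 0 -0.04 1;0 0.015 0 -0.247 0 -0.04 1' >/dev/null; A; python3 -m pendant '0 0.015 0 -0.247 0 -0.04 1' >/dev/null; A; python3 -m pendant '0 0.015 0 -0.247 0 -0.04 1' >/dev/null; A;
python3 -m pendant '0 -0.015 0 0.247 0 0.04 1;0 -0.015 0 0.247 0 0.04 1;0 -0.015 0 0.247 0 0.04 1;0 -0.015 0 0.247 0 0.04 1' >/dev/null; A; python3 -m pendant '0 -0.015 0 0.247 0 0.04 1' >/dev/null; A; python3 -m pendant '0 -0.015 0 0.247 0 0.04 1' >/dev/null; A
```

```text
t 11.97 phi 210.17  tauTCP -0.144 tauGrip -0.162 j6 0.634 j4 -2.312 F [-5.38 -0.31  5.5 ] n_t [-0.99 -0.   -0.16] gp [-0.17  0.26  2.1 ] w 17.188127263404997 q [-0.8   0.66 -0.67]
t 12.30 phi 223.95  tauTCP -0.076 tauGrip -0.115 j6 0.630 j4 -2.439 F [-5.22 -1.8   5.19] n_t [-0.99 -0.   -0.16] gp [-0.16  0.22  2.09] w 17.05095091707215 q [-0.84  0.69 -0.85]
t 12.63 phi 230.75  tauTCP -0.140 tauGrip -0.161 j6 0.294 j4 -2.568 F [-5.37 -1.26  5.17] n_t [-0.99 -0.   -0.16] gp [-0.14  0.19  2.09] w 16.968603400974118 q [-0.87  0.71 -0.93]
t 12.72 phi 232.47  tauTCP -0.107 tauGrip -0.112 j6 0.294 j4 -2.581 F [-4.99 -0.76  4.41] n_t [-0.99 -0.   -0.16] gp [-0.15  0.18  2.07] w 17.020496659291606 q [-0.88  0.71 -0.96]
t 12.80 phi 234.19  tauTCP -0.187 tauGrip -0.203 j6 0.295 j4 -2.593 F [-4.91 -0.62  5.37] n_t [-0.99 -0.   -0.16] gp [-0.11  0.19  2.08] w 17.249269481328245 q [-0.89  0.72 -0.98]
t 13.13 phi 227.20  tauTCP 0.197 tauGrip 0.188 j6 -0.080 j4 -2.538 F [-5.79 -0.7   5.2 ] n_t [-0.99 -0.   -0.16] gp [-0.15  0.19  2.08] w 17.41648844974483 q [-0.86  0.7  -0.89]
t 13.22 phi 225.47  tauTCP 0.180 tauGrip 0.167 j6 -0.085 j4 -2.529 F [-4.86 -0.11  5.49] n_t [-0.99 -0.   -0.16] gp [-0.15  0.2   2.1 ] w 17.205775860385174 q [-0.85  0.7  -0.87]
t 13.30 phi 223.75  tauTCP 0.195 tauGrip 0.171 j6 -0.090 j4 -2.516 F [-6.   -1.41  5.22] n_t [-0.99 -0.   -0.16] gp [-0.13  0.2   2.08] w 17.155105874487525 q [-0.84  0.69 -0.85]
```

```bash
A(){ python3 rd.py | cut -c1-110; }
m(){ :; }
python3 -m pendant '0 -0.025 0 0.412 0 0.067 1;0 -0.025 0 0.412 0 0.067 1' >/dev/null; A
python3 -m pendant '0 -0.025 0 0.412 0 0.067 1' >/dev/null; A
python3 -m pendant '0 -0.025 0 0.412 0 0.067 1' >/dev/null; A
python3 -m pendant '0 -0.025 0 0.412 0 0.067 1' >/dev/null; A
python3 -m pendant '0 -0.025 0 0.412 0 0.067 1' >/dev/null; A
python3 -m pendant '0 -0.025 0 0.412 0 0.067 1' >/dev/null; A
python3 -m pendant '0 -0.025 0 0.412 0 0.067 1' >/dev/null; A
python3 -m pendant '0 -0.025 0 0.412 0 0.067 1' >/dev/null; A
python3 -m pendant '0 -0.025 0 0.412 0 0.067 1' >/dev/null; A
python3 -m pendant '0 -0.025 0 0.412 0 0.067 1' >/dev/null; A
python3 -m pendant '0 -0.025 0 0.412 0 0.067 1' >/dev/null; A
python3 -m pendant '0 -0.025 0 0.412 0 0.067 1' >/dev/null; A
python3 -m pendant '0 -0.025 0 0.412 0 0.067 1' >/dev/null; A
python3 -m pendant '0 -0.025 0 0.412 0 0.067 1' >/dev/null; A
python3 rd.py
```

```text
t 13.47 phi 217.97  tauTCP 0.167 tauGrip 0.147 j6 -0.367 j4 -2.531 F [-5.23 -1.04  4.4 ] n_t [-0.99 -0.   -0.1
t 13.55 phi 215.09  tauTCP 0.138 tauGrip 0.120 j6 -0.355 j4 -2.509 F [-5.35 -0.82  4.49] n_t [-0.99 -0.   -0.1
t 13.63 phi 212.22  tauTCP 0.177 tauGrip 0.140 j6 -0.368 j4 -2.483 F [-4.78 -1.22  4.96] n_t [-0.99 -0.   -0.1
t 13.72 phi 209.34  tauTCP 0.192 tauGrip 0.163 j6 -0.382 j4 -2.455 F [-5.26 -0.9   5.05] n_t [-0.99 -0.   -0.1
t 13.80 phi 206.47  tauTCP 0.153 tauGrip 0.118 j6 -0.398 j4 -2.425 F [-5.68 -1.39  4.41] n_t [-0.99 -0.   -0.1
t 13.88 phi 203.60  tauTCP 0.106 tauGrip 0.091 j6 -0.413 j4 -2.394 F [-5.26 -0.14  5.08] n_t [-0.99 -0.   -0.1
t 13.97 phi 200.73  tauTCP 0.167 tauGrip 0.133 j6 -0.429 j4 -2.363 F [-5.44 -1.14  4.22] n_t [-0.99 -0.   -0.1
t 14.05 phi 197.86  tauTCP 0.193 tauGrip 0.164 j6 -0.446 j4 -2.331 F [-6.78 -0.92  4.32] n_t [-0.99 -0.   -0.1
t 14.13 phi 194.99  tauTCP 0.139 tauGrip 0.130 j6 -0.464 j4 -2.298 F [-5.83  0.09  4.37] n_t [-0.99 -0.   -0.1
t 14.22 phi 192.12  tauTCP 0.170 tauGrip 0.129 j6 -0.482 j4 -2.265 F [-6.61 -1.16  4.4 ] n_t [-0.99 -0.   -0.1
t 14.30 phi 189.25  tauTCP 0.108 tauGrip 0.098 j6 -0.502 j4 -2.232 F [-6.38  0.22  4.02] n_t [-0.99 -0.   -0.1
t 14.38 phi 186.37  tauTCP 0.111 tauGrip 0.093 j6 -0.522 j4 -2.197 F [-5.6   0.02  4.73] n_t [-0.99 -0.   -0.1
t 14.47 phi 183.51  tauTCP 0.128 tauGrip 0.122 j6 -0.544 j4 -2.162 F [-5.92  0.6   4.68] n_t [-0.99 -0.   -0.1
t 14.55 phi 180.63  tauTCP 0.077 tauGrip 0.064 j6 -0.566 j4 -2.126 F [-6.25  0.45  4.96] n_t [-0.99 -0.   -0.1
t 14.55 phi 180.63  tauTCP 0.077 tauGrip 0.064 j6 -0.566 j4 -2.126 F [-6.25  0.45  4.96] n_t [-0.99 -0.   -0.16] gp [-0.18  0.31  2.07] w 17.28861847291475 q [-0.73  0.55 -0.26]
```

```bash
A(){ python3 rd.py | cut -c1-110; }
python3 -m pendant '0 -0.025 0 0.412 0 0.067 1' >/dev/null; A
python3 -m pendant '0 -0.025 0 0.412 0 0.067 1' >/dev/null; A
python3 -m pendant '0 -0.025 0 0.412 0 0.067 1' >/dev/null; A
python3 -m pendant '0 -0.025 0 0.412 0 0.067 1' >/dev/null; A
python3 -m pendant '0 -0.025 0 0.412 0 0.067 1' >/dev/null; A
python3 -m pendant '0 -0.025 0 0.412 0 0.067 1' >/dev/null; A
python3 -m pendant '0 -0.025 0 0.412 0 0.067 1' >/dev/null; A
python3 -m pendant '0 -0.025 0 0.412 0 0.067 1' >/dev/null; A
python3 -m pendant '0 -0.025 0 0.412 0 0.067 1' >/dev/null; A
python3 -m pendant '0 -0.025 0 0.412 0 0.067 1' >/dev/null; A
python3 -m pendant '0 -0.025 0 0.412 0 0.067 1' >/dev/null; A
python3 -m pendant '0 -0.025 0 0.412 0 0.067 1' >/dev/null; A
python3 rd.py | cut -c 110-
```

```text
t 14.63 phi 177.77  tauTCP 0.067 tauGrip 0.048 j6 -0.590 j4 -2.089 F [-5.7   0.15  4.15] n_t [-0.99 -0.   -0.1
t 14.72 phi 174.89  tauTCP 0.087 tauGrip 0.050 j6 -0.615 j4 -2.051 F [-5.91 -0.45  4.21] n_t [-0.99 -0.   -0.1
t 14.80 phi 172.02  tauTCP 0.117 tauGrip 0.082 j6 -0.642 j4 -2.012 F [-6.34 -0.11  3.16] n_t [-0.99 -0.   -0.1
t 14.88 phi 169.15  tauTCP 0.088 tauGrip 0.080 j6 -0.670 j4 -1.971 F [-7.15  1.35  4.45] n_t [-0.99  0.   -0.1
t 14.97 phi 166.28  tauTCP 0.061 tauGrip 0.053 j6 -0.699 j4 -1.929 F [-6.23  1.24  3.83] n_t [-0.99  0.   -0.1
t 15.05 phi 163.41  tauTCP 0.100 tauGrip 0.084 j6 -0.731 j4 -1.884 F [-5.97  0.9   3.95] n_t [-0.99  0.   -0.1
t 15.13 phi 160.54  tauTCP 0.048 tauGrip 0.035 j6 -0.764 j4 -1.838 F [-6.01  1.21  3.87] n_t [-0.99  0.   -0.1
t 15.22 phi 157.67  tauTCP 0.131 tauGrip 0.109 j6 -0.800 j4 -1.789 F [-6.03  0.96  3.65] n_t [-0.99  0.   -0.1
t 15.30 phi 154.80  tauTCP 0.070 tauGrip 0.044 j6 -0.837 j4 -1.739 F [-7.35  1.84  2.84] n_t [-0.99  0.   -0.1
t 15.38 phi 151.93  tauTCP 0.125 tauGrip 0.083 j6 -0.878 j4 -1.685 F [-7.19  1.13  3.14] n_t [-0.99  0.   -0.1
t 15.47 phi 149.06  tauTCP 0.121 tauGrip 0.101 j6 -0.921 j4 -1.629 F [-5.87  1.67  2.94] n_t [-0.99  0.   -0.1
t 15.55 phi 146.19  tauTCP 0.125 tauGrip 0.101 j6 -0.967 j4 -1.570 F [-6.04  1.82  2.86] n_t [-0.99  0.   -0.1
16] gp [-0.19  0.37  2.07] w 17.45216413702099 q [-0.78  0.4   0.36]
```

```bash
A(){ python3 rd.py | cut -c1-60; }
python3 -m pendant '0 0.025 0 -0.412 0 -0.067 1;0 0.025 0 -0.412 0 -0.067 1' >/dev/null; A
python3 -m pendant '0 0.025 0 -0.412 0 -0.067 1' >/dev/null; A
python3 -m pendant '0 0.025 0 -0.412 0 -0.067 1' >/dev/null; A
python3 -m pendant '0 0.025 0 -0.412 0 -0.067 1' >/dev/null; A
python3 -m pendant '0 0.025 0 -0.412 0 -0.067 1' >/dev/null; A
python3 -m pendant '0 0.025 0 -0.412 0 -0.067 1' >/dev/null; A
python3 -m pendant '0 0.025 0 -0.412 0 -0.067 1' >/dev/null; A
python3 -m pendant '0 0.025 0 -0.412 0 -0.067 1' >/dev/null; A
python3 -m pendant '0 0.025 0 -0.412 0 -0.067 1' >/dev/null; A
python3 -m pendant '0 0.025 0 -0.412 0 -0.067 1' >/dev/null; A
python3 -m pendant '0 0.025 0 -0.412 0 -0.067 1' >/dev/null; A
python3 -m pendant '0 0.025 0 -0.412 0 -0.067 1' >/dev/null; A
python3 -m pendant '0 0.025 0 -0.412 0 -0.067 1' >/dev/null; A
python3 -m pendant '0 0.025 0 -0.412 0 -0.067 1' >/dev/null; A
python3 -m pendant '0 0.025 0 -0.412 0 -0.067 1' >/dev/null; A
python3 -m pendant '0 0.025 0 -0.412 0 -0.067 1' >/dev/null; A
python3 -m pendant '0 0.025 0 -0.412 0 -0.067 1' >/dev/null; A
python3 -m pendant '0 0.025 0 -0.412 0 -0.067 1' >/dev/null; A
python3 -m pendant '0 0.025 0 -0.412 0 -0.067 1' >/dev/null; A
python3 -m pendant '0 0.025 0 -0.412 0 -0.067 1' >/dev/null; A
python3 -m pendant '0 0.025 0 -0.412 0 -0.067 1' >/dev/null; A
python3 -m pendant '0 0.025 0 -0.412 0 -0.067 1' >/dev/null; A
python3 -m pendant '0 0.025 0 -0.412 0 -0.067 1' >/dev/null; A
python3 -m pendant '0 0.025 0 -0.412 0 -0.067 1' >/dev/null; A
python3 -m pendant '0 0.025 0 -0.412 0 -0.067 1' >/dev/null; A
python3 -m pendant '0 0.025 0 -0.412 0 -0.067 1' >/dev/null; A
python3 -m pendant '0 0.025 0 -0.412 0 -0.067 1' >/dev/null; A
python3 -m pendant '0 0.025 0 -0.412 0 -0.067 1' >/dev/null; A
python3 -m pendant '0 0.025 0 -0.412 0 -0.067 1' >/dev/null; A
python3 rd.py | cut -c 110-
```

```text
t 15.72 phi 152.13  tauTCP -0.189 tauGrip -0.217 j6 0.938 j4
t 15.80 phi 155.02  tauTCP -0.222 tauGrip -0.246 j6 0.668 j4
t 15.88 phi 157.90  tauTCP -0.202 tauGrip -0.214 j6 0.628 j4
t 15.97 phi 160.77  tauTCP -0.187 tauGrip -0.189 j6 0.609 j4
t 16.05 phi 163.64  tauTCP -0.221 tauGrip -0.251 j6 0.593 j4
t 16.13 phi 166.51  tauTCP -0.222 tauGrip -0.223 j6 0.579 j4
t 16.22 phi 169.38  tauTCP -0.224 tauGrip -0.237 j6 0.566 j4
t 16.30 phi 172.25  tauTCP -0.190 tauGrip -0.183 j6 0.556 j4
t 16.38 phi 175.12  tauTCP -0.234 tauGrip -0.227 j6 0.546 j4
t 16.47 phi 177.99  tauTCP -0.217 tauGrip -0.216 j6 0.538 j4
t 16.55 phi 180.86  tauTCP -0.214 tauGrip -0.218 j6 0.532 j4
t 16.63 phi 183.73  tauTCP -0.195 tauGrip -0.148 j6 0.526 j4
t 16.72 phi 186.60  tauTCP -0.277 tauGrip -0.262 j6 0.521 j4
t 16.80 phi 189.47  tauTCP -0.209 tauGrip -0.186 j6 0.516 j4
t 16.88 phi 192.34  tauTCP -0.258 tauGrip -0.243 j6 0.513 j4
t 16.97 phi 195.22  tauTCP -0.246 tauGrip -0.218 j6 0.510 j4
t 17.05 phi 198.08  tauTCP -0.237 tauGrip -0.186 j6 0.507 j4
t 17.13 phi 200.96  tauTCP -0.250 tauGrip -0.208 j6 0.505 j4
t 17.22 phi 203.83  tauTCP -0.245 tauGrip -0.188 j6 0.503 j4
t 17.30 phi 206.70  tauTCP -0.245 tauGrip -0.207 j6 0.501 j4
t 17.38 phi 209.57  tauTCP -0.188 tauGrip -0.134 j6 0.500 j4
t 17.47 phi 212.44  tauTCP -0.244 tauGrip -0.187 j6 0.498 j4
t 17.55 phi 215.31  tauTCP -0.191 tauGrip -0.118 j6 0.495 j4
t 17.63 phi 218.18  tauTCP -0.261 tauGrip -0.205 j6 0.493 j4
t 17.72 phi 221.05  tauTCP -0.183 tauGrip -0.115 j6 0.491 j4
t 17.80 phi 223.93  tauTCP -0.265 tauGrip -0.201 j6 0.490 j4
t 17.88 phi 226.79  tauTCP -0.254 tauGrip -0.157 j6 0.488 j4
t 17.97 phi 229.67  tauTCP -0.214 tauGrip -0.115 j6 0.488 j4
t 18.05 phi 232.53  tauTCP -0.289 tauGrip -0.186 j6 0.486 j4
.16] gp [-0.07  0.14  2.07] w 17.41486893764686 q [-0.87  0.71 -0.96]
```

```bash
cat > ft.py <<'E'
import json,numpy as np
D=np.array([json.loads(l) for l in open("rd.log")]);D=D[np.r_[True,np.diff(D[:,0])>0]]
D=D[D[:,0]>10.5]
d=np.diff(D[:,1],prepend=D[0,1]-5);s=np.sign(d);D=np.c_[D,s]
ok=np.abs(d)<25;D=D[ok]
ph=np.radians(D[:,1]);s=D[:,-1]
for col,nm in((2,"TCP"),(3,"Grip")):
  for bias in(0,1):
    A=[-s,np.sin(ph),np.cos(ph)]+([np.ones_like(s)] if bias else [])
    A=np.array(A).T;x,*_=np.linalg.lstsq(A,D[:,col],rcond=None);r=D[:,col]-A@x;C=np.linalg.inv(A.T@A)*r.var()
    # T=Asin(phi+w): sin coeff=A cos w, cos coeff=A sin w ; heavy lowest when phi+w=180
    amp=np.hypot(x[1],x[2]);w=np.degrees(np.arctan2(x[2],x[1]));print(nm,bias,"fric %.3f amp %.3f phi_low %.1f"%(x[0],amp,(180-w)%360),x[3:],"rms",r.std(),np.sqrt(np.diag(C)))
E
python3 ft.py
```

```text
TCP 0 fric 0.172 amp 0.059 phi_low 57.1 [] rms 0.04262369126858878 [0.00526043 0.01284571 0.00612833]
TCP 1 fric 0.172 amp 0.055 phi_low 52.8 [-0.00543691] rms 0.04262073968944119 [0.00527069 0.01762212 0.05927293 0.05537528]
Grip 0 fric 0.155 amp 0.082 phi_low 42.8 [] rms 0.031209179242831026 [0.0038517  0.00940566 0.00448718]
Grip 1 fric 0.155 amp 0.079 phi_low 38.1 [-0.00688058] rms 0.031202722709587256 [0.00385868 0.01290118 0.04339382 0.04054035]
```

```bash
python3 -m pendant '0 -0.05 0 0.823 0 0.133 1;0 -0.05 0 0.823 0 0.133 1;0 -0.05 0 0.823 0 0.133 1;0 -0.05 0 0.823 0 0.133 1;0 -0.05 0 0.823 0 0.133 1;0 -0.05 0 0.823 0 0.133 1;0 -0.05 0 0.823 0 0.133 1;0 -0.05 0 0.823 0 0.133 1'
python3 -m pendant '0 -0.05 0 0.823 0 0.133 1;0 -0.05 0 0.823 0 0.133 1;0 -0.05 0 0.823 0 0.133 1;0 -0.05 0 0.823 0 0.133 1;0 -0.05 0 0.823 0 0.133 1;0 -0.05 0 0.823 0 0.133 1;0 -0.05 0 0.823 0 0.133 1;0 0 0 0 0 0 1'; python3 rd.py; python3 lg.py; python3 fitfk.py
```

```text
clock: 18.72
eef_pos: [456.2, 302.0, 294.1]
tool_rot: [-0.141, 1.032, -0.201]
force: [-10.0, 1.8, -0.2]
gripper_width: 17.1
clock: 19.38
eef_pos: [450.6, 286.1, 291.5]
tool_rot: [0.724, 1.001, 0.002]
force: [-10.9, 6.0, -1.1]
gripper_width: 17.1
t 19.38 phi 146.14  tauTCP -0.188 tauGrip -0.232 j6 1.318 j4 -3.301 F [-10.93   6.05  -1.13] n_t [-0.99 -0.   -0.16] gp [-0.07  0.33  2.06] w 17.122686567283402 q [-0.77  0.41  0.35]
19.3833 [ 0.5398  0.3462  1.9928 -0.7726  0.4072  0.3489] [450.6 286.1 291.5]
[264.021  -0.913 613.771 112.146 433.502  68.969 199.527] 0.25705144547596165
[-0.086 -0.015 -0.125]
[-1.36  -1.035  0.033]
[1.111 2.861 2.995]
[-0.06  -0.064 -0.021]
[-0.062 -0.113  0.014]
[ 0.052  0.039 -0.051]
[-0.021 -0.066 -0.005]
[ 0.1    0.051 -0.084]
```

```bash
cat > seg.py <<'E'
# seg.py "phi,psi,delta,back,N" ... : rows from the current COMMAND-like (measured) pose through waypoints
import sys
from fit import *
from ik import ik
from scipy.linalg import logm,expm
p=np.load("rot.npy");S=spR(p[3]);ax=S[:,2];g=p[:3]+ax*52
def gpose(phi,psi,dl,back):
    phi,psi,dl=np.radians([phi,psi,dl])
    ry=S@[-np.sin(phi),np.cos(phi),0];x=-ax;y=-ry;G=np.c_[x,y,np.cross(x,y)]
    u=S@[np.cos(psi),np.sin(psi),0];G=R.from_rotvec(dl*np.cross(ax,u)).as_matrix()@G
    T=np.eye(4);T[:3,:3]=G;T[:3,3]=g-G[:,0]*(155+back);return T
def cur():
    Rt,tp=tool();T=np.eye(4);T[:3,:3]=Rt;T[:3,3]=tp;return T
if __name__=="__main__":
    T=cur();q=robot.observe()['qpos']
    for a in sys.argv[1:]:
        *v,N=map(float,a.split(","));W=gpose(*v)
        L=np.real(logm(np.linalg.inv(T)@W))/N;E=expm(L);rv=R.from_matrix(E[:3,:3]).as_rotvec()
        for k in range(1,5):
            K=T@expm(L*N*k/4);r=ik(K[:3,3],K[:3,:3],q);q=r.x;print("   ik",r.cost<1e-8,q,"gp",S.T@(K[:3,3]+K[:3,:3]@[155,0,0]-g))
        print(a,"row:",np.round(np.r_[E[:3,3]/50,rv/.12],3),"x",int(N));T=W
E
python3 seg.py 115,4,8,1,6 80,14,8,1,6 42,42,9,1,7
```

```text
ik True [ 0.56  0.35  1.98 -0.79  0.44  0.52] gp [0.   0.28 1.79]
   ik True [ 0.57  0.36  1.97 -0.8   0.48  0.67] gp [0.06 0.2  1.52]
   ik True [ 0.58  0.37  1.95 -0.8   0.52  0.81] gp [0.11 0.12 1.25]
   ik True [ 0.59  0.37  1.93 -0.78  0.55  0.94] gp [0.14 0.01 0.99]
115,4,8,1,6 row: [ 0.    0.04 -0.03  0.76 -0.1  -0.1 ] x 6
   ik True [ 0.6   0.38  1.93 -0.79  0.56  1.11] gp [0.14 0.02 0.99]
   ik True [ 0.6   0.38  1.93 -0.79  0.57  1.27] gp [0.14 0.02 0.99]
   ik True [ 0.61  0.38  1.93 -0.8   0.58  1.42] gp [0.13 0.03 0.99]
   ik True [ 0.61  0.38  1.92 -0.8   0.59  1.58] gp [0.14 0.03 0.99]
80,14,8,1,6 row: [ 0.    0.   -0.01  0.85 -0.03  0.  ] x 6
   ik True [ 0.62  0.39  1.92 -0.82  0.61  1.78] gp [0.13 0.05 0.99]
   ik True [ 0.63  0.4   1.91 -0.83  0.63  1.96] gp [0.12 0.07 0.99]
   ik True [ 0.64  0.4   1.9  -0.84  0.66  2.14] gp [0.12 0.09 0.99]
   ik True [ 0.65  0.41  1.89 -0.84  0.68  2.31] gp [0.12 0.1  0.99]
42,42,9,1,7 row: [ 0.   -0.02 -0.03  0.8  -0.06  0.06] x 7
```

```bash
sed -i 's/^from ik import ik/from ik import ik\nnp.set_printoptions(precision=3,suppress=True)/' seg.py
python3 -m pendant '0 0 0 0 0 0 0.4;0 0 0 0 0 0 0.4;0 0 0 0 0 0 0.4;0 0 0 0 0 0 0.4'; python3 seg.py 115,4,8,1,6 80,14,8,1,6 42,42,9,1,7 | grep row
```

```text
clock: 19.72
eef_pos: [453.6, 286.3, 293.6]
tool_rot: [0.718, 0.996, -0.001]
force: [1.2, 0.0, 0.4]
gripper_width: 25.6
115,4,8,1,6 row: [ 0.004  0.027 -0.04   0.769 -0.095 -0.1  ] x 6
80,14,8,1,6 row: [ 0.     0.    -0.013  0.851 -0.034  0.001] x 6
42,42,9,1,7 row: [ 0.    -0.022 -0.025  0.795 -0.064  0.062] x 7
```

```bash
python3 -m pendant '0.004 0.027 -0.04 0.769 -0.095 -0.1 0.4;0.004 0.027 -0.04 0.769 -0.095 -0.1 0.4;0.004 0.027 -0.04 0.769 -0.095 -0.1 0.4;0.004 0.027 -0.04 0.769 -0.095 -0.1 0.4;0.004 0.027 -0.04 0.769 -0.095 -0.1 0.4;0.004 0.027 -0.04 0.769 -0.095 -0.1 0.4;0 0 0 0 0 0 0.4'; python3 rd.py; python3 seg.py 80,14,8,1,6 42,42,9,1,7 | grep row
```

```text
clock: 20.3
eef_pos: [454.4, 300.9, 292.0]
tool_rot: [1.123, 1.012, -0.181]
force: [0.4, 0.8, -0.5]
gripper_width: 25.4
t 20.30 phi 114.98  tauTCP 0.006 tauGrip 0.026 j6 1.223 j4 -1.726 F [ 0.42  0.85 -0.49] n_t [-0.99 -0.13 -0.05] gp [0.46 0.38 1.08] w 25.35487905682954 q [-0.78  0.56  0.95]
80,14,8,1,6 row: [ 0.    -0.001 -0.012  0.846 -0.034  0.001] x 6
42,42,9,1,7 row: [ 0.    -0.022 -0.025  0.795 -0.064  0.062] x 7
```

```bash
python3 -m pendant '0 0 -0.012 0.846 -0.034 0 0.4;0 0 -0.012 0.846 -0.034 0 0.4;0 0 -0.012 0.846 -0.034 0 0.4;0 0 -0.012 0.846 -0.034 0 0.4;0 0 -0.012 0.846 -0.034 0 0.4;0 0 -0.012 0.846 -0.034 0 0.4;0 0 0 0 0 0 0.4'; python3 rd.py; python3 seg.py 42,42,9,1,7 | grep row
python3 - <<'E'
from h import *
im=camera("wrist");cv2.imwrite("pics/w5.png",im[:,:,::-1])
E
```

```text
clock: 20.88
eef_pos: [454.1, 304.1, 291.4]
tool_rot: [1.693, 1.008, -0.225]
force: [-0.5, 0.1, -0.1]
gripper_width: 25.9
t 20.88 phi 79.92  tauTCP -0.010 tauGrip -0.009 j6 1.436 j4 -1.904 F [-0.55  0.05 -0.05] n_t [-0.99 -0.13  0.06] gp [-0.15 -0.1   1.14] w 25.93771457630242 q [-0.79  0.59  1.57]
42,42,9,1,7 row: [ 0.    -0.022 -0.026  0.798 -0.065  0.063] x 7
```

View pics/w5.png

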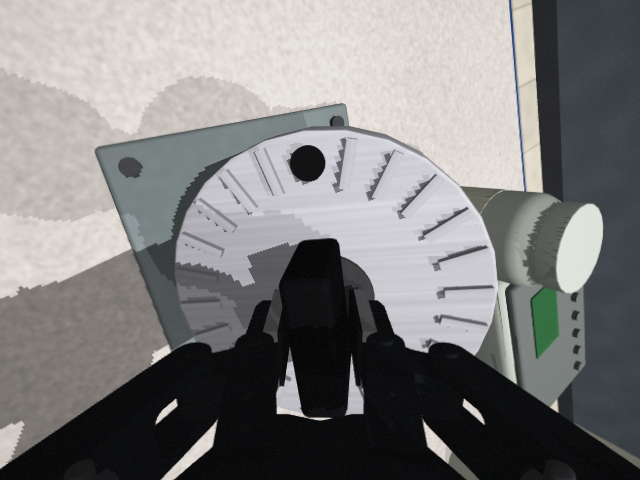

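```bash
python3 -m pendant '0 -0.022 -0.026 0.798 -0.065 0.063 0.4;0 -0.022 -0.026 0.798 -0.065 0.063 0.4;0 -0.022 -0.026 0.798 -0.065 0.063 0.4;0 -0.022 -0.026 0.798 -0.065 0.063 0.4;0 -0.022 -0.026 0.798 -0.065 0.063 0.4;0 -0.022 -0.026 0.798 -0.065 0.063 0.4;0 -0.022 -0.026 0.798 -0.065 0.063 0.4;0 0 0 0 0 0 0.4'; python3 rd.py; python3 seg.py 42,42,9,1,2 | grep row; python3 -m pendant '0 0 0 0 0 0 1;0 0 0 0 0 0 1;0 0 0 0 0 0 1;0 0 0 0 0 0 1;0 0 0 0 0 0 1';python3 rd.py;python3 - <<'E'
from h import *
im=camera("wrist");cv2.imwrite("pics/w6.png",im[:,:,::-1])
E
```

```text
clock: 21.6
eef_pos: [453.8, 315.7, 289.0]
tool_rot: [2.253, 0.982, -0.354]
force: [-0.6, 1.4, -0.5]
gripper_width: 25.6
t 21.60 phi 42.14  tauTCP -0.019 tauGrip 0.019 j6 1.373 j4 -2.253 F [-0.55  1.41 -0.45] n_t [-0.99 -0.    0.16] gp [-0.35  0.03  1.15] w 25.612585321078846 q [-0.84  0.68  2.31]
42,42,9,1,2 row: [ 0.001  0.003 -0.003  0.01   0.003 -0.001] x 2
clock: 22.02
eef_pos: [453.7, 315.6, 289.3]
tool_rot: [2.254, 0.982, -0.352]
force: [-4.1, 2.9, 3.2]
gripper_width: 17.7
t 22.02 phi 42.12  tauTCP 0.036 tauGrip 0.099 j6 0.119 j4 -2.490 F [-4.1   2.94  3.2 ] n_t [-0.99 -0.    0.16] gp [-0.23  0.08  1.4 ] w 17.691058623055493 q [-0.84  0.68  2.31]
```

View pics/w6.png

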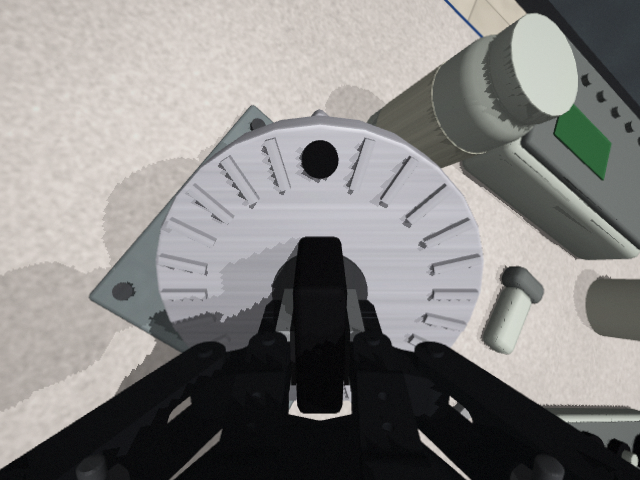

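```bash
A(){ python3 rd.py | cut -c1-60; }
python3 -m pendant '0 0.025 0 0.412 0 -0.067 1' >/dev/null; A
python3 -m pendant '0 0.025 0 0.412 0 -0.067 1' >/dev/null; A
python3 -m pendant '0 0.025 0 0.412 0 -0.067 1' >/dev/null; A
python3 -m pendant '0 0.025 0 0.412 0 -0.067 1' >/dev/null; A
python3 -m pendant '0 0.025 0 0.412 0 -0.067 1' >/dev/null; A
python3 -m pendant '0 0.025 0 0.412 0 -0.067 1' >/dev/null; A
python3 -m pendant '0 0.025 0 0.412 0 -0.067 1' >/dev/null; A
python3 -m pendant '0 0.025 0 0.412 0 -0.067 1' >/dev/null; A
python3 rd.py | cut -c 90-
```

```text
t 22.15 phi 39.27  tauTCP 0.028 tauGrip 0.027 j6 -0.900 j4 -
t 22.23 phi 36.25  tauTCP 0.053 tauGrip 0.109 j6 -0.497 j4 -
t 22.32 phi 33.36  tauTCP 0.096 tauGrip 0.142 j6 -0.434 j4 -
t 22.40 phi 30.48  tauTCP 0.051 tauGrip 0.095 j6 -0.432 j4 -
t 22.48 phi 27.61  tauTCP 0.057 tauGrip 0.114 j6 -0.435 j4 -
t 22.57 phi 24.74  tauTCP 0.086 tauGrip 0.148 j6 -0.438 j4 -
t 22.65 phi 21.87  tauTCP 0.060 tauGrip 0.155 j6 -0.443 j4 -
t 22.73 phi 19.00  tauTCP 0.084 tauGrip 0.146 j6 -0.448 j4 -
_t [-0.99 -0.    0.16] gp [-0.31  0.15  1.36] w 17.29624305328964 q [-0.76  0.62  2.61]
```

```bash
A(){ python3 rd.py | cut -c1-60; }
python3 -m pendant '0 0.025 0 0.412 0 -0.067 1' >/dev/null; A
python3 -m pendant '0 0.025 0 0.412 0 -0.067 1' >/dev/null; A
python3 -m pendant '0 0.025 0 0.412 0 -0.067 1' >/dev/null; A
python3 -m pendant '0 0.025 0 0.412 0 -0.067 1' >/dev/null; A
python3 -m pendant '0 0.025 0 0.412 0 -0.067 1' >/dev/null; A
python3 rd.py | cut -c 90-
python3 -m pendant '0 -0.025 0 -0.412 0 0.067 1;0 -0.025 0 -0.412 0 0.067 1' >/dev/null; A
python3 -m pendant '0 -0.025 0 -0.412 0 0.067 1' >/dev/null; A
python3 -m pendant '0 -0.025 0 -0.412 0 0.067 1' >/dev/null; A
python3 -m pendant '0 -0.025 0 -0.412 0 0.067 1' >/dev/null; A
python3 -m pendant '0 -0.025 0 -0.412 0 0.067 1' >/dev/null; A
python3 -m pendant '0 -0.025 0 -0.412 0 0.067 1' >/dev/null; A
python3 -m pendant '0 -0.025 0 -0.412 0 0.067 1' >/dev/null; A
python3 -m pendant '0 -0.025 0 -0.412 0 0.067 1' >/dev/null; A
python3 -m pendant '0 -0.025 0 -0.412 0 0.067 1' >/dev/null; A
python3 -m pendant '0 -0.025 0 -0.412 0 0.067 1' >/dev/null; A
python3 -m pendant '0 -0.025 0 -0.412 0 0.067 1' >/dev/null; A
python3 -m pendant '0 -0.025 0 -0.412 0 0.067 1' >/dev/null; A
python3 -m pendant '0 -0.025 0 -0.412 0 0.067 1' >/dev/null; A
python3 -m pendant '0 -0.025 0 -0.412 0 0.067 1' >/dev/null; A
python3 -m pendant '0 -0.025 0 -0.412 0 0.067 1' >/dev/null; A
python3 -m pendant '0 -0.025 0 -0.412 0 0.067 1' >/dev/null; A
python3 -m pendant '0 -0.025 0 -0.412 0 0.067 1' >/dev/null; A
python3 -m pendant '0 -0.025 0 -0.412 0 0.067 1' >/dev/null; A
python3 -m pendant '0 -0.025 0 -0.412 0 0.067 1' >/dev/null; A
python3 -m pendant '0 -0.025 0 -0.412 0 0.067 1' >/dev/null; A
python3 -m pendant '0 -0.025 0 -0.412 0 0.067 1' >/dev/null; A
python3 -m pendant '0 -0.025 0 -0.412 0 0.067 1' >/dev/null; A
python3 -m pendant '0 -0.025 0 -0.412 0 0.067 1' >/dev/null; A
python3 -m pendant '0 -0.025 0 -0.412 0 0.067 1' >/dev/null; A
python3 rd.py | cut -c 90-
```

```text
t 22.82 phi 16.13  tauTCP 0.059 tauGrip 0.126 j6 -0.453 j4 -
t 22.90 phi 13.27  tauTCP 0.087 tauGrip 0.176 j6 -0.459 j4 -
t 22.98 phi 10.39  tauTCP 0.108 tauGrip 0.184 j6 -0.467 j4 -
t 23.07 phi 7.53  tauTCP 0.093 tauGrip 0.166 j6 -0.475 j4 -2
t 23.15 phi 4.66  tauTCP 0.119 tauGrip 0.206 j6 -0.484 j4 -2
t [-0.99 -0.    0.16] gp [-0.32  0.24  1.38] w 17.020929016068024 q [-0.73  0.56  2.82]
t 23.32 phi 10.57  tauTCP -0.185 tauGrip -0.106 j6 0.721 j4 
t 23.40 phi 13.48  tauTCP -0.256 tauGrip -0.194 j6 0.546 j4 
t 23.48 phi 16.36  tauTCP -0.243 tauGrip -0.173 j6 0.521 j4 
t 23.57 phi 19.23  tauTCP -0.219 tauGrip -0.149 j6 0.507 j4 
t 23.65 phi 22.10  tauTCP -0.236 tauGrip -0.164 j6 0.494 j4 
t 23.73 phi 24.97  tauTCP -0.260 tauGrip -0.180 j6 0.482 j4 
t 23.82 phi 27.84  tauTCP -0.262 tauGrip -0.205 j6 0.469 j4 
t 23.90 phi 30.71  tauTCP -0.249 tauGrip -0.182 j6 0.458 j4 
t 23.98 phi 33.58  tauTCP -0.239 tauGrip -0.186 j6 0.446 j4 
t 24.07 phi 36.45  tauTCP -0.257 tauGrip -0.201 j6 0.435 j4 
t 24.15 phi 39.32  tauTCP -0.297 tauGrip -0.232 j6 0.424 j4 
t 24.23 phi 42.19  tauTCP -0.299 tauGrip -0.236 j6 0.413 j4 
t 24.32 phi 45.06  tauTCP -0.312 tauGrip -0.257 j6 0.403 j4 
t 24.40 phi 47.93  tauTCP -0.333 tauGrip -0.271 j6 0.392 j4 
t 24.48 phi 50.80  tauTCP -0.343 tauGrip -0.260 j6 0.383 j4 
t 24.57 phi 53.67  tauTCP -0.286 tauGrip -0.231 j6 0.372 j4 
t 24.65 phi 56.54  tauTCP -0.339 tauGrip -0.267 j6 0.363 j4 
t 24.73 phi 59.41  tauTCP -0.335 tauGrip -0.275 j6 0.353 j4 
t 24.82 phi 62.28  tauTCP -0.356 tauGrip -0.293 j6 0.344 j4 
t 24.90 phi 65.15  tauTCP -0.344 tauGrip -0.298 j6 0.335 j4 
t 24.98 phi 68.02  tauTCP -0.380 tauGrip -0.345 j6 0.326 j4 
t 25.07 phi 70.89  tauTCP -0.317 tauGrip -0.282 j6 0.317 j4 
t 25.15 phi 73.76  tauTCP -0.379 tauGrip -0.272 j6 0.637 j4 
t 25.23 phi 76.60  tauTCP -0.465 tauGrip -0.270 j6 0.450 j4 
 ] n_t [-0.99 -0.01  0.17] gp [-0.03  0.05  1.76] w 17.68950341315338 q [-0.96  0.75  1.87]
```

```bash
A(){ python3 rd.py | cut -c1-60; }
python3 -m pendant '0 0.025 0 0.412 0 -0.067 1;0 0.025 0 0.412 0 -0.067 1' >/dev/null; A
python3 -m pendant '0 0.025 0 0.412 0 -0.067 1' >/dev/null; A
python3 -m pendant '0 0.025 0 0.412 0 -0.067 1' >/dev/null; A
python3 -m pendant '0 0.025 0 0.412 0 -0.067 1' >/dev/null; A
python3 -m pendant '0 0.025 0 0.412 0 -0.067 1' >/dev/null; A
python3 -m pendant '0 0.025 0 0.412 0 -0.067 1' >/dev/null; A
python3 -m pendant '0 0.025 0 0.412 0 -0.067 1' >/dev/null; A
python3 -m pendant '0 0.025 0 0.412 0 -0.067 1' >/dev/null; A
python3 -m pendant '0 0.025 0 0.412 0 -0.067 1' >/dev/null; A
python3 -m pendant '0 0.025 0 0.412 0 -0.067 1' >/dev/null; A
python3 -m pendant '0 0.025 0 0.412 0 -0.067 1' >/dev/null; A
python3 -m pendant '0 0.025 0 0.412 0 -0.067 1' >/dev/null; A
python3 -m pendant '0 0.025 0 0.412 0 -0.067 1' >/dev/null; A
python3 -m pendant '0 0.025 0 0.412 0 -0.067 1' >/dev/null; A
python3 -m pendant '0 0.025 0 0.412 0 -0.067 1' >/dev/null; A
python3 -m pendant '0 0.025 0 0.412 0 -0.067 1' >/dev/null; A
python3 -m pendant '0 0.025 0 0.412 0 -0.067 1' >/dev/null; A
python3 -m pendant '0 0.025 0 0.412 0 -0.067 1' >/dev/null; A
python3 rd.py | cut -c 60-
cp rd.log rd_all.log
sed -i 's/^D=D\[D\[:,0\]>10.5\]/D=D[(D[:,0]>10.5)\&~((D[:,0]>25.1)\&(D[:,0]<25.3))\&~((D[:,0]>19.2)\&(D[:,0]<22.2))]/' ft.py
cat >> ft.py <<'E'
print("second grasp only")
k=D[:,0]>22
for bias in(0,1):
    A=np.array([-s,np.sin(ph),np.cos(ph)]+([np.ones_like(s)] if bias else [])).T[k];y=D[k,3];x,*_=np.linalg.lstsq(A,y,rcond=None)
    w=np.degrees(np.arctan2(x[2],x[1]));print(x,"amp",np.hypot(x[1],x[2]),"phi_low",(180-w)%360,"rms",(y-A@x).std())
for c in range(0,240,12):
    u=(D[:,1]>=c)&(D[:,1]<c+12)
    a,b=D[u&(s>0)],D[u&(s<0)]
    if len(a) and len(b): print(c+6,"mean TCP %.3f Grip %.3f  half %.3f"%((a[:,2].mean()+b[:,2].mean())/2,(a[:,3].mean()+b[:,3].mean())/2,(b[:,3].mean()-a[:,3].mean())/2),len(a),len(b))
E
python3 ft.py
```

```text
t 25.40 phi 70.68  tauTCP -0.098 tauGrip 0.008 j6 -0.709 j4 
t 25.48 phi 67.78  tauTCP -0.044 tauGrip 0.084 j6 -0.542 j4 
t 25.57 phi 64.90  tauTCP -0.068 tauGrip 0.075 j6 -0.520 j4 
t 25.65 phi 62.03  tauTCP -0.112 tauGrip -0.001 j6 -0.508 j4
t 25.73 phi 59.16  tauTCP -0.110 tauGrip 0.030 j6 -0.513 j4 
t 25.82 phi 56.30  tauTCP -0.158 tauGrip -0.039 j6 -0.502 j4
t 25.90 phi 53.43  tauTCP -0.043 tauGrip 0.097 j6 -0.489 j4 
t 25.98 phi 50.56  tauTCP -0.047 tauGrip 0.078 j6 -0.477 j4 
t 26.07 phi 47.69  tauTCP -0.037 tauGrip 0.092 j6 -0.466 j4 
t 26.15 phi 44.83  tauTCP -0.064 tauGrip 0.045 j6 -0.454 j4 
t 26.23 phi 41.96  tauTCP -0.028 tauGrip 0.070 j6 -0.444 j4 
t 26.32 phi 39.10  tauTCP -0.017 tauGrip 0.093 j6 -0.433 j4 
t 26.40 phi 36.23  tauTCP -0.028 tauGrip 0.055 j6 -0.423 j4 
t 26.48 phi 33.36  tauTCP -0.009 tauGrip 0.097 j6 -0.414 j4 
t 26.57 phi 30.49  tauTCP 0.043 tauGrip 0.126 j6 -0.404 j4 -
t 26.65 phi 27.63  tauTCP 0.023 tauGrip 0.098 j6 -0.402 j4 -
t 26.73 phi 24.76  tauTCP 0.074 tauGrip 0.131 j6 -0.390 j4 -
t 26.82 phi 21.89  tauTCP 0.137 tauGrip 0.180 j6 -0.381 j4 -
-2
[... 743 characters left out ...]
  0.02451488] amp 0.187274748628905 phi_low 9.136036123752802 rms 0.02692420986556313
6 mean TCP -0.039 Grip 0.040  half 0.146 1 3
18 mean TCP -0.076 Grip -0.007  half 0.163 4 5
30 mean TCP -0.100 Grip -0.035  half 0.154 4 8
42 mean TCP -0.167 Grip -0.084  half 0.155 5 5
54 mean TCP -0.207 Grip -0.108  half 0.150 4 4
66 mean TCP -0.215 Grip -0.132  half 0.173 4 4
150 mean TCP -0.048 Grip -0.075  half 0.157 2 4
162 mean TCP -0.062 Grip -0.074  half 0.145 4 4
174 mean TCP -0.063 Grip -0.075  half 0.140 4 4
186 mean TCP -0.050 Grip -0.046  half 0.158 4 7
198 mean TCP -0.027 Grip -0.030  half 0.160 8 5
210 mean TCP -0.019 Grip -0.013  half 0.149 5 4
222 mean TCP -0.012 Grip 0.005  half 0.163 5 4
```

```bash
cat >> ft.py <<'E'
print("with axis offset")
from fit import spR
S=spR(np.load("rot.npy")[3]);Fs=D[:,6:9]@S
for nm,msk in(("all",D[:,0]>0),("g1",D[:,0]<20),("g2",D[:,0]>22)):
  for bias in(0,1):
    A=np.array([-s,np.sin(ph),np.cos(ph),Fs[:,0],Fs[:,1]]+([np.ones_like(s)] if bias else [])).T[msk];y=D[msk,3];x,*_=np.linalg.lstsq(A,y,rcond=None)
    r=y-A@x;C=np.linalg.inv(A.T@A)*r.var()
    w=np.degrees(np.arctan2(x[2],x[1]));print(nm,bias,x.round(4),"amp %.3f phi_low %.1f rms %.4f"%(np.hypot(x[1],x[2]),(180-w)%360,r.std()),np.sqrt(np.diag(C)).round(4))
E
python3 ft.py | sed -n '/with/,$p'
python3 - <<'E'
import json,numpy as np
from fit import spR
S=spR(np.load("rot.npy")[3])
for l in open("rd.log").readlines()[::6]:
    a=json.loads(l);print(round(a[0],1),round(a[1]),(np.array(a[6:9])@S).round(1))
E
```

```text
with axis offset
all 0 [ 0.16 -0.1   0.04  0.01  0.01] amp 0.109 phi_low 18.9 rms 0.0333 [0.   0.01 0.   0.   0.  ]
all 1 [ 0.16 -0.1   0.02 -0.    0.01 -0.03] amp 0.104 phi_low 13.5 rms 0.0305 [0.   0.01 0.   0.   0.   0.01]
g1 0 [ 0.15 -0.08  0.04  0.01  0.01] amp 0.085 phi_low 25.6 rms 0.0301 [0.   0.01 0.01 0.   0.01]
g1 1 [ 0.15 -0.07  0.05  0.01  0.01  0.02] amp 0.090 phi_low 35.8 rms 0.0301 [0.   0.02 0.04 0.   0.01 0.04]
g2 0 [ 0.16 -0.16  0.   -0.01  0.01] amp 0.162 phi_low 0.5 rms 0.0258 [0.   0.01 0.02 0.   0.01]
g2 1 [ 0.16 -0.16  0.   -0.01  0.01  0.  ] amp 0.162 phi_low 0.4 rms 0.0258 [0.   0.05 0.06 0.   0.01 0.07]
10.4 186 [1.3 0.5 3. ]
11.4 186 [ 0.3 -0.8  6.1]
13.1 227 [-0.9 -1.6  7.6]
13.7 209 [-0.6 -1.7  7.1]
14.2 192 [-2.  -2.2  7.4]
14.6 178 [-1.7 -0.8  6.8]
15.1 161 [-2.2  0.2  6.9]
15.6 146 [-3.   0.8  6.2]
16.1 167 [-3.9  0.9  7.1]
16.6 184 [-4.6  1.6  7. ]
17.1 201 [-4.7 -0.   8. ]
17.6 218 [-5.2 -1.3  6.7]
18.1 233 [-5.3 -0.2  7.3]
22.1 39 [0.8 0.6 4.2]
22.6 22 [-1.6  3.6  4.7]
23.1 8 [-1.6  2.8  4.4]
23.6 19 [-2.   2.4  4.5]
24.1 36 [-1.9  1.4  5. ]
24.6 54 [-1.8  1.3  4.8]
25.1 71 [-1.3  0.7  4.5]
25.6 65 [ -6.7  -1.1 -20. ]
26.1 48 [ -6.9  -0.1 -19.9]
26.6 30 [ -7.6  -0.8 -20.5]
```

```bash
python3 -m pendant '0 0 0 0 0 0 0.3;0 0 0 0 0 0 0.3;0 0 0 0 0 0 0.3;0 0 0 0 0 0 0.3'; python3 rd.py; python3 seg.py 22,22,8,1,3
```

```text
clock: 27.15
eef_pos: [459.1, 310.5, 297.5]
tool_rot: [2.665, 1.025, -0.277]
force: [0.4, -0.4, 0.5]
gripper_width: 29.6
t 27.15 phi 21.93  tauTCP 0.024 tauGrip 0.007 j6 -0.010 j4 -2.009 F [ 0.35 -0.42  0.46] n_t [-0.99 -0.    0.16] gp [3.99 2.92 3.87] w 29.59505414912439 q [-0.74  0.64  2.54]
   ik True [ 0.617  0.386  1.892 -0.756  0.636  2.557] gp [3.016 2.204 3.158]
   ik True [ 0.618  0.387  1.9   -0.774  0.628  2.576] gp [2.049 1.486 2.443]
   ik True [ 0.619  0.388  1.907 -0.792  0.62   2.595] gp [1.087 0.768 1.72 ]
   ik True [ 0.621  0.389  1.914 -0.811  0.612  2.614] gp [0.129 0.052 0.99 ]
22,22,8,1,3 row: [ 0.024  0.005  0.055 -0.002  0.072  0.008] x 3
```

```bash
A(){ python3 rd.py | cut -c1-110; }
python3 -m pendant '0.024 0.005 0.055 0 0.072 0.008 0.3;0.024 0.005 0.055 0 0.072 0.008 0.3;0.024 0.005 0.055 0 0.072 0.008 0.3;0 0 0 0 0 0 0.3;0 0 0 0 0 0 0.3'; python3 rd.py;  python3 -m pendant '0 0 0 0 0 0 1;0 0 0 0 0 0 1;0 0 0 0 0 0 1;0 0 0 0 0 0 1;0 0 0 0 0 0 1';python3 rd.py
```

```text
clock: 27.57
eef_pos: [453.5, 307.2, 290.2]
tool_rot: [2.679, 1.001, -0.261]
force: [0.5, -0.2, 0.8]
gripper_width: 29.7
t 27.57 phi 21.96  tauTCP -0.028 tauGrip -0.038 j6 0.099 j4 -2.083 F [ 0.5  -0.21  0.8 ] n_t [-0.99  0.    0.14] gp [-0.8  -0.22  0.95] w 29.684212959263007 q [-0.81  0.61  2.62]
clock: 27.98
eef_pos: [453.8, 307.4, 290.5]
tool_rot: [2.682, 1.001, -0.259]
force: [-4.9, 1.8, 5.3]
gripper_width: 17.2
t 27.98 phi 21.90  tauTCP -0.116 tauGrip -0.092 j6 -0.030 j4 -2.381 F [-4.91  1.84  5.34] n_t [-0.99 -0.    0.14] gp [-0.41  0.14  1.02] w 17.20036068487312 q [-0.81  0.61  2.62]
```

```bash
A(){ python3 rd.py | cut -c1-110; }
python3 -m pendant '0 0.022 0 0.413 0 -0.058 1;0 0.022 0 0.413 0 -0.058 1;0 0.022 0 0.413 0 -0.058 1' >/dev/null; A
python3 -m pendant '0 0.022 0 0.413 0 -0.058 1' >/dev/null; A
python3 -m pendant '0 -0.022 0 -0.413 0 0.058 1;0 -0.022 0 -0.413 0 0.058 1' >/dev/null; A
python3 -m pendant '0 -0.022 0 -0.413 0 0.058 1' >/dev/null; A
python3 -m pendant '0 -0.022 0 -0.413 0 0.058 1' >/dev/null; A
python3 -m pendant '0 -0.022 0 -0.413 0 0.058 1' >/dev/null; A
python3 -m pendant '0 -0.022 0 -0.413 0 0.058 1' >/dev/null; A
python3 -m pendant '0 -0.022 0 -0.413 0 0.058 1' >/dev/null; A
python3 -m pendant '0 -0.022 0 -0.413 0 0.058 1' >/dev/null; A
python3 -m pendant '0 -0.022 0 -0.413 0 0.058 1' >/dev/null; A
python3 -m pendant '0 0.022 0 0.413 0 -0.058 1;0 0.022 0 0.413 0 -0.058 1' >/dev/null; A
python3 -m pendant '0 0.022 0 0.413 0 -0.058 1' >/dev/null; A
python3 -m pendant '0 0.022 0 0.413 0 -0.058 1' >/dev/null; A
python3 -m pendant '0 0.022 0 0.413 0 -0.058 1' >/dev/null; A
python3 -m pendant '0 0.022 0 0.413 0 -0.058 1' >/dev/null; A
python3 -m pendant '0 0.022 0 0.413 0 -0.058 1' >/dev/null; A
python3 -m pendant '0 0.022 0 0.413 0 -0.058 1' >/dev/null; A
python3 -m pendant '0 0.022 0 0.413 0 -0.058 1' >/dev/null; A
python3 -m pendant '0 0.022 0 0.413 0 -0.058 1' >/dev/null; A
python3 -m pendant '0 0.022 0 0.413 0 -0.058 1' >/dev/null; A
python3 rd.py | cut -c 90-
```

```text
t 28.23 phi 13.20  tauTCP 0.141 tauGrip 0.174 j6 -0.479 j4 -2.286 F [-5.09  2.15  4.47] n_t [-0.99 -0.    0.14
t 28.32 phi 10.34  tauTCP 0.144 tauGrip 0.178 j6 -0.479 j4 -2.271 F [-4.4   2.22  4.59] n_t [-0.99 -0.    0.14
t 28.48 phi 16.24  tauTCP -0.152 tauGrip -0.107 j6 0.732 j4 -2.482 F [-5.05  2.7   4.71] n_t [-0.99 -0.    0.1
t 28.57 phi 19.15  tauTCP -0.236 tauGrip -0.222 j6 0.555 j4 -2.459 F [-3.67  1.19  4.13] n_t [-0.99 -0.    0.1
t 28.65 phi 22.03  tauTCP -0.157 tauGrip -0.127 j6 0.527 j4 -2.465 F [-5.77  1.68  4.06] n_t [-0.99 -0.    0.1
t 28.73 phi 24.90  tauTCP -0.219 tauGrip -0.200 j6 0.511 j4 -2.479 F [-5.11  1.45  4.99] n_t [-0.99 -0.    0.1
t 28.82 phi 27.77  tauTCP -0.192 tauGrip -0.186 j6 0.495 j4 -2.494 F [-4.87  0.71  4.61] n_t [-0.99 -0.    0.1
t 28.90 phi 30.64  tauTCP -0.188 tauGrip -0.177 j6 0.479 j4 -2.510 F [-4.74  1.    4.73] n_t [-0.99 -0.    0.1
t 28.98 phi 33.50  tauTCP -0.224 tauGrip -0.235 j6 0.464 j4 -2.524 F [-4.42  0.07  5.07] n_t [-0.99 -0.    0.1
t 29.07 phi 36.37  tauTCP -0.218 tauGrip -0.205 j6 0.450 j4 -2.536 F [-5.18  0.85  4.67] n_t [-0.99 -
[... 507 characters left out ...]
62 j4 -2.520 F [-6.25  2.09  4.58] n_t [-0.99 -0.    0.14
t 29.65 phi 16.07  tauTCP 0.143 tauGrip 0.187 j6 -0.465 j4 -2.499 F [-5.65  2.4   3.65] n_t [-0.99 -0.    0.14
t 29.73 phi 13.21  tauTCP 0.123 tauGrip 0.156 j6 -0.468 j4 -2.474 F [-5.98  2.08  4.1 ] n_t [-0.99 -0.    0.14
t 29.82 phi 10.33  tauTCP 0.147 tauGrip 0.186 j6 -0.473 j4 -2.448 F [-6.58  2.27  3.07] n_t [-0.99 -0.    0.14
t 29.90 phi 7.47  tauTCP 0.184 tauGrip 0.226 j6 -0.479 j4 -2.419 F [-6.22  2.62  3.61] n_t [-0.99 -0.    0.14]
t 29.98 phi 4.61  tauTCP 0.171 tauGrip 0.207 j6 -0.486 j4 -2.388 F [-5.99  2.45  3.9 ] n_t [-0.99 -0.    0.14]
t [-0.99 -0.    0.14] gp [-0.42  0.23  1.04] w 17.185725587710305 q [-0.78  0.56  2.87]
```

```bash
cat >> ft.py <<'E'
print("clean: drop 25.3-27.9")
c=~((D[:,0]>25.3)&(D[:,0]<28.1))
for nm,msk in(("clean all",c),("g2g3",c&(D[:,0]>22)),("g3",D[:,0]>28.1)):
  for col in (2,3):
   for A0 in (None,.125):
    from scipy.optimize import least_squares
    y=D[msk,col];f=lambda v:y-(-s[msk]*v[0]-(v[1] if A0 is None else A0)*np.sin(ph[msk]-v[2])-v[3])
    pri=lambda v:np.r_[f(v)/.03,v[3]/.015]
    r=least_squares(pri,[.15,.12,.3,0]);C=np.linalg.pinv(r.jac.T@r.jac)
    print(nm,col,A0,"fric %.3f amp %.3f low %.1f+-%.1f bias %.3f"%(r.x[0],r.x[1],np.degrees(r.x[2]),np.degrees(C[2,2]**.5),r.x[3]),"rms",f(r.x).std().round(4))
E
python3 ft.py | sed -n '/clean:/,$p'
```

```text
clean: drop 25.3-27.9
clean all 2 None fric 0.176 amp 0.075 low 4.9+-2.7 bias 0.047 rms 0.043
clean all 2 0.125 fric 0.175 amp -3.779 low 10.8+-1.4 bias 0.040 rms 0.0467
clean all 3 None fric 0.163 amp 0.104 low 23.2+-1.6 bias 0.020 rms 0.0323
clean all 3 0.125 fric 0.162 amp 1.915 low 22.8+-1.4 bias 0.017 rms 0.0332
g2g3 2 None fric 0.159 amp 0.200 low 5.1+-4.4 bias 0.005 rms 0.0319
g2g3 2 0.125 fric 0.170 amp -1.812 low 5.8+-7.0 bias 0.031 rms 0.035
g2g3 3 None fric 0.158 amp 0.187 low 18.3+-4.8 bias 0.000 rms 0.0224
g2g3 3 0.125 fric 0.167 amp -1.669 low 20.3+-7.1 bias 0.013 rms 0.0262
g3 2 None fric 0.155 amp 0.144 low 8.7+-8.0 bias -0.000 rms 0.0199
g3 2 0.125 fric 0.157 amp 1.950 low 6.9+-7.9 bias 0.000 rms 0.0201
g3 3 None fric 0.156 amp 0.216 low 19.3+-4.5 bias -0.000 rms 0.0246
g3 3 0.125 fric 0.164 amp -1.662 low 17.9+-7.7 bias 0.000 rms 0.0272
```

```bash
python3 -m pendant '0 -0.022 0 -0.413 0 0.058 1;0 -0.022 0 -0.413 0 0.058 1;0 -0.022 0 -0.413 0 0.058 1;0 -0.022 0 -0.413 0 0.058 1;0 -0.022 0 -0.413 0 0.058 1;0 -0.009 0 -0.16 0 0.022 1;0 0 0 0 0 0 1;0 0 0 0 0 0 1'; python3 -m pendant '0 0 0 0 0 0 1;0 0 0 0 0 0 1;0 0 0 0 0 0 1;0 0 0 0 0 0 1;0 0 0 0 0 0 1;0 0 0 0 0 0 1'; python3 rd.py
python3 - <<'E'
from h import *
print(robot.observe()['joint_vel'])
for c in("wrist","top","scene"): cv2.imwrite(f"pics/{c}F.png",camera(c)[:,:,::-1])
E
```

```text
clock: 30.65
eef_pos: [454.0, 306.8, 290.7]
tool_rot: [2.716, 1.003, -0.253]
force: [-5.7, 1.8, 4.0]
gripper_width: 17.3
clock: 31.15
eef_pos: [454.0, 306.8, 290.7]
tool_rot: [2.716, 1.004, -0.253]
force: [-5.9, 2.0, 3.4]
gripper_width: 17.2
t 31.15 phi 20.20  tauTCP 0.045 tauGrip 0.085 j6 0.181 j4 -2.510 F [-5.94  2.    3.37] n_t [-0.99 -0.    0.14] gp [-0.4   0.15  1.02] w 17.210292977823716 q [-0.8   0.61  2.64]
[-0.00148486 -0.00090099  0.00183464  0.00131042 -0.00244687  0.00091208]
```

View pics/wristF.png

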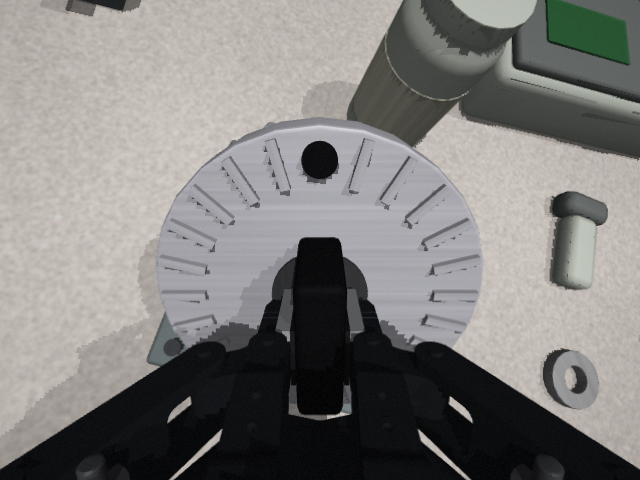

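View pics/topF.png

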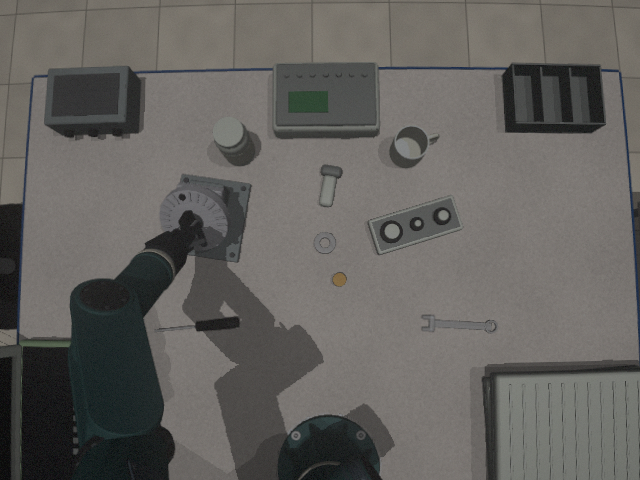

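```bash
python3 -c "
from plant import robot
print(robot.hand_in())"
```

```text
the job is handed in; nothing more can be done
None
```

I pressed the three keys in order, felt out the rotor's heavy side, turned it to the lowest point and handed in at about 31 s still gripping the handle. No verdict came back.

**Keys:** I pressed the smallest, then the middle-sized, then the largest. Each bottomed out, reading 13, 20 and 22 N, about 6 mm below its top. I inferred full travel from those forces and heights, not from a reading of the keys.

**Rotor grip:** Aiming straight along the rotor's axis would have put the fourth joint past its limit. I gripped the handle with the tool tilted 8–9° along the bar instead. For part of the turn I carried the rotor round with the jaws loosely around the handle.

**Heavy side:** I compared torque while turning both ways in three separate grips:
- The heavy side is lowest when the dot stands about 20° from straight up the slope, measured about the spindle axis.
- The bearing drag came out near 0.16 N m, matching the 0.15 given.
- The weight's pull drives the rotor towards that position from both sides, so it is the lowest point rather than the highest.

**Disagreements:** The first grip alone pointed to 25–43°. A cruder torque reading, which fitted worse, pointed to 5–11°. Both mostly sit within 30° of where I stopped. One sweep, taken after the fourth joint touched its limit, carried about 20 N of side load, so I left it out of the final estimate.

**Last checks:**
- The rotor was at 20.2° and still.
- The jaws were 17.2 mm apart on the 18 mm handle.
- The grasp point was about 1 mm from the grip point.
- In the last overhead picture the keys looked up and the other things on the bench looked unmoved.

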